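# Lay a casting flask down in its V rest

### The job

Without gripping or lifting it, tip the tall steel casting flask over the rail ends it stands against and let it down gently into the V rest, so that it lies on its side fully home between the two rails with its mouth at the far end of the rest from where it stood; it holds set plaster, which cracks if it drops. Then push the keeper arm by its knob fully across the top of the lying flask, and leave the violet wax dish and block and the mug alone.

Things in the scene. Friction and masses are not known exactly. Their poses are not given: they have to be found in the camera images.
- flask: Steel casting flask: tube 60 mm outside diameter, 150 mm tall, wall 3 mm, about 0.6 kg, lower 112 mm filled with set plaster, above it an open cup (54 mm bore, 35 mm deep). Origin at the centre of its underside, z axis towards the mouth. Starts upright on the bench by the rest's +x end, side 0 to 6 mm from the rail ends, on the rest's centre line within 2 mm.
- flask_middle (a point): Point on the flask's axis half-way up; 48 mm above the bench when it lies home. Pulled over towards the rest's -x, the flask pivots on the rail ends (x 55, z about 20 mm in the rest's frame) and balances at 25 to 30 degrees; past that it falls unless held back, e.g. by a finger inside the rim. As it is let down it may slide back up to 20 mm towards +x.
- flask_mouth (a point): Centre of the flask's open mouth, in the plane of the rim, 150 mm from the underside.
- rest: V rest, fixed: grey base plate 100 x 92 x 8 mm, two grippy black rubber rails, 18 mm diameter, along its x from -55 to +55 mm at y +24 and -24, centred 17 mm above the bench. Origin between the rails at bench level, z up. The +x rail ends are the stop. Lying home the flask has its middle near x 0, y 0, mouth at about x -75, axis 48 mm and top 78 mm above the bench.
- keeper (a joint): Steel keeper arm, swings level about an upright post on the rest at x 0, y -58 mm. In rad: 0 = points along the rest's +x, grows counter-clockwise seen from above, 1.57 = fully across along +y, over the flask's axis (end of travel); parked at -0.45 to 0.15. Underside 82 mm above the bench, 4 mm above a flask lying home. Stiff hinge: stays where left; about 1 N at the knob moves it.
- keeper_knob (a point): Centre of the keeper's upright black knob: 18 mm diameter, 30 mm tall, from 96 to 126 mm above the bench, 58 mm out from the post's axis.
- dish: Bystander: round violet wax dish, 109 mm diameter, 22 mm high, lies loose on the bench; origin at the centre of its underside.
- mug: Bystander: white spotted mug with a handle, 91 mm tall, 82 mm across, loose on the bench; origin at the centre of its underside.
- x_block: Bystander: violet X-shaped wax block lying flat, 66 x 78 x 24 mm, loose; origin at the centre of its underside.
Not all that is in view belongs to the job. Leave any yellow look-alike of the flask alone.

How it is judged:
On the way, in this order (a step that is already met when the one before it is completed fails the run):
1. the flask lies on its side at rest, fully home between the rails (angle between flask's own z axis and vertical between 1.51 and 1.63 rad and angle between the z axis of flask and the x axis of rest, either way round below 0.08 rad and height (world z) of flask_middle below 0.0505 m and angular speed of flask below 0.15 rad/s), for 0.2 s.
2. the keeper stands fully across the flask (value of joint keeper above 1.4 rad), for 0.2 s.
At the end, for the whole second after the job is handed in: The flask lies at rest on both rails, its axis level and along the rails within about 4 degrees, centred within 5 mm across and 30 mm along the rest, mouth at the -x end; the keeper is fully across it (within 0.17 rad of its end of travel) (all of step 1 and y of flask_middle in the frame of rest between -0.005 and 0.005 m and x of flask_middle in the frame of rest between -0.03 and 0.03 m and x of flask_mouth in the frame of rest below -0.04 m and height (world z) of flask_middle above 0.044 m and value of joint keeper above 1.4 rad and linear speed of flask below 0.02 m/s); the robot touches nothing.
It fails at once if the flask drops: it turns faster than 4 rad/s (as in a free fall over about its last 6 degrees or more) (angular speed of flask above 4 rad/s).
It fails at once if the flask is lifted (its middle rises above 90 mm, or above 80 mm once it is tipped past 1.2 rad) (height (world z) of flask_middle above 0.09 m or (angle between flask's own z axis and vertical above 1.2 rad and height (world z) of flask_middle above 0.08 m)).
It fails at once if the flask is carried or pushed away from the rest's rails (x of flask in the frame of rest above 0.125 m or x of flask_middle in the frame of rest below -0.06 m or y of flask in the frame of rest above 0.02 m or y of flask in the frame of rest below -0.02 m).
It fails at once if the flask is pinched or pressed with more than 30 N (contact force between the fingers and flask above 30 N).
It fails at once if the wax dish, the mug or the X-shaped wax block is disturbed (moved over 20 mm) (distance of any of dish, mug, x_block from where it was at the start of the episode above 0.02 m).
It also fails if it takes over 51 s, if anything falls off the work surface, if the arm or the gripper's body presses on something with over 40 N, if the wrist force passes 120 N, or if a joint passes its speed limit or range.

### The arm

A 6-joint arm with a two-finger parallel gripper is mounted at the origin on the work surface; the furniture and walls round the work are solid. World frame = base frame: x ahead of the robot, y to its left, z up, the work surface at z = 0. Lengths are in m, angles in rad, forces in N, time in s.
With the tool pointing down it reaches from about 0.275 to 0.75 m from the base axis. Payload 10.2 kg.
Tool frame: the origin (TCP) lies at the very end of the fingers, on their centre line; the grasp point (between the pads) lies ctrl.grip_point_offset behind it (ctrl.grip_point_offset is the distance from the TCP to the grasp point, in m); z points along the fingers, x is the direction in which the jaws open and shut, and the axes are right-handed (so a half turn about z gives the same grasp; the last joint's range is limited). The gripper opens to 88 mm and grips with 3 to 60 N. Pads are 18 mm wide; open, the fingers measure 123 mm over their backs; the gripper's body (75 mm by 187 mm) begins 45 mm behind the grasp point.
Start: joints at [0.887, 0.313, 1.498, -0, 1.331, -0.223], TCP at [0.233, 0.47, 0.203] pointing down, gripper open.
Joint ranges: [-2.94, 2.94], [-0.97, 2.17], [0.19, 2.56], [-1.23, 4.37], [0.02, 3.11], [-2.88, 2.88]. Speed limits (rad/s): [2.39, 2.39, 3.01, 3.14, 3.14, 3.14].

### API

Orientations are given as a unit quaternion [x, y, z, w].
In Python, from bench import status, viewer, ctrl gives the robot as it stands. The module is installed in compiled form; this text tells all that it offers.
- The arm moves only by the tool step_arm, never from a script. Its argument "commands" is a list of rows, each an object of numbers: "tx", "ty", "tz": the shift along the world's x, y, z in mm; "rx", "ry", "rz": the turn, a rotation vector about the world's x, y, z in rad; "jaw": the opening, from 0 (shut) to 1 (fully open). A call has 1 to 8 rows; each row shifts and turns the commanded pose from where the row before left it; what a row does not reach is not made up. A row lasts 1/12 s, in which the tool goes at most 41.7 mm and 7.16 degrees, less where a joint would pass 70% of its speed; a pose out of reach is approached as far as the arm can. A call is refused whole if a number of a shift passes 41.7 or a number of a turn 0.125, either way. A call with a gripper value outside its range is refused whole. The fingers move at their own pace and stop on an object; "grip_force" is the grip in N (left out, the last holds). Time passes only in rows, so rows that do not move let the fingers close. It gives the time, the measured TCP pose, the force and the opening at its end, in the units of the state.
- status.state(): the state, without advancing time (a new reading comes with each control period).
- viewer.get_image(name): name is "scene" or "top" or "wrist"; returns a dict with "image" (384x512x3 uint8, red, green, blue), "K" (3x3 intrinsics, pixels), "eye" and "orientation" of the camera in the world; the wrist camera has in their place "T_tool_cam" (4x4, takes a point from camera to tool coordinates, whose origin is the TCP and whose axes are the tool frame's). Camera axes: x right, y down, z forward; pixel columns grow to the right and rows downward; lengths in m; the calibration is good to about 2 mm. The wrist camera is an equidistant fisheye: a pixel r from the principal point sees the ray r / f radians off the axis. A picture is of the moment at which its call begins: read the wrist's pose just before it. There is no depth.
- ctrl.sign_off(): hands the job in, once; it reports no verdict.
The state is a dict: "t": time; "joints": joint angles; "qd": joint speeds; "joint_efforts": joint torques, N m; "eef_pos": TCP position; "eef_rot": TCP orientation; "force": force on the tool from outside, world axes, zero at the start; "wrist_torque": the same for the moment, N m; "gripper_width": finger opening in m.
Only numpy, scipy, OpenCV 4.12 (cv2) and the standard library are available. Lean on these libraries where they do the work, as an engineer would, in place of code of your own. Each camera call takes 0.05 s, during which the arm holds its last target.

## Working session

There is one attempt and no reset: what is moved stays moved. The work goes in short steps, Python scripts to look and compute and a tool call to move; the robot and the scene stay as the last step left them, time stands still between calls to the robot, and variables do not carry over. Pictures are saved under pics/ and viewed, and the job is handed in when it is done.

Besides the shell and the picture viewer there is one more tool, called as name([rows], argument=value, ...), one row to a line, values as JSON. step_arm: Moves the arm, as the interface text tells. Its arguments: {"type":"object","properties":{"commands":{"type":"array"},"grip_force":{"type":"number"}},"required":["commands"]}

```bash
mkdir -p pics; ls; python3 - <<'E'
from bench import status, viewer, ctrl
import cv2
s=status.state()
print(s, ctrl.grip_point_offset)
for n in ["scene","top","wrist"]:
    d=viewer.get_image(n)
    cv2.imwrite(f"pics/{n}0.png",d["image"][:,:,::-1])
    print(n,{k:v for k,v in d.items() if k!="image"})
E
```

```text
pics
{'t': 0.0, 'joints': array([ 8.86611621e-01,  3.13461067e-01,  1.49843061e+00,  6.00261423e-06,
        1.33100524e+00, -2.23405667e-01]), 'qd': array([ 0.00065915, -0.00100905,  0.0002875 , -0.00083958,  0.00065566,
       -0.00142742]), 'joint_efforts': array([-6.43101112e-05, -4.02234042e+01, -2.52258611e+01,  6.93640835e-02,
        3.56425974e-02, -1.47997630e-04]), 'eef_pos': array([0.23326261, 0.47000863, 0.20255788]), 'eef_rot': array([ 8.49896081e-01,  5.26949927e-01, -6.17551570e-04,  2.09550521e-04]), 'force': array([0.10271606, 0.36655355, 0.05674316]), 'wrist_torque': array([-4.09989441e-02, -4.05259796e-02,  5.57322232e-05]), 'gripper_width': 0.0885867133451136} 0.0187
scene {'K': array([[410.59095866,   0.        , 255.78490064],
       [  0.        , 410.59095866, 191.31675809],
       [  0.        ,   0.        ,   1.        ]]), 'eye': array([0.20003293, 0.38981564, 0.8292194 ]), 'orientation': array([-0.25202829,  0.90668073, -0.32328063,  0.09950594])}
top {'K': array([[436.53362358,   0.        , 257.8020461 ],
       [  0.        , 436.53362358, 189.69787071],
       [  0.        ,   0.        ,   1.        ]]), 'eye': array([ 0.38844001, -0.08525589,  1.2222059 ]), 'orientation': array([-0.70251222,  0.70930894, -0.04256448,  0.03931509])}
wrist {'K': array([[297.31863964,   0.        , 258.81403921],
       [  0.        , 297.31863964, 190.47967481],
       [  0.        ,   0.        ,   1.        ]]), 'T_tool_cam': array([[ 9.99999868e-01, -4.21021519e-04,  2.95070324e-04,
        -6.84810436e-04],
       [ 3.22076810e-04,  9.60359375e-01,  2.78764718e-01,
        -7.23884199e-02],
       [-4.00739497e-04, -2.78764586e-01,  9.60359383e-01,
        -1.82127001e-01],
       [ 0.00000000e+00,  0.00000000e+00,  0.00000000e+00,
         1.00000000e+00]])}
```

View pics/scene0.png

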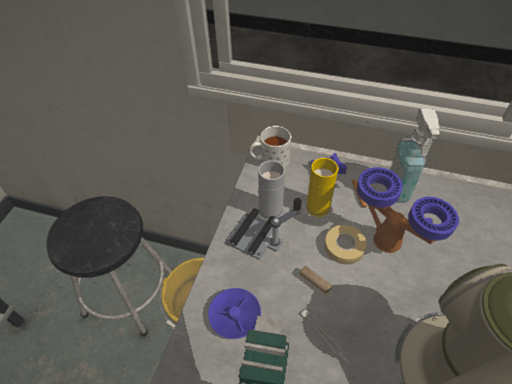

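View pics/top0.png

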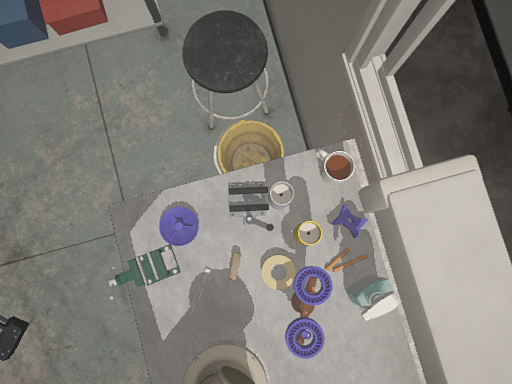

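View pics/wrist0.png

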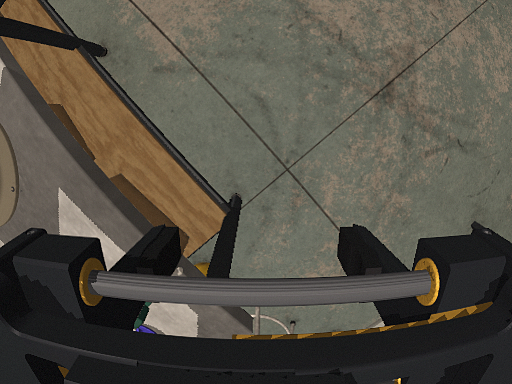

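The scene and top views show the rest at about top pixel (248,198), the grey flask to its right at (281,193), the keeper knob at (270,227) and the yellow look-alike at (308,233). Next I'll zoom in and calibrate.

```bash
cat > h.py <<'E'
import numpy as np, cv2
from scipy.spatial.transform import Rotation as R
from bench import status, viewer, ctrl
def cast(d,uv,z):
    K=d["K"];r=np.linalg.inv(K)@np.array([uv[0],uv[1],1.]);r=R.from_quat(d["orientation"]).as_matrix()@r
    e=d["eye"];return e+r*(z-e[2])/r[2]
def proj(d,p):
    c=R.from_quat(d["orientation"]).as_matrix().T@(np.array(p)-d["eye"]);q=d["K"]@c;return q[:2]/q[2]
def crop(d,u0,v0,u1,v1,s,name):
    im=d["image"][v0:v1,u0:u1,::-1];cv2.imwrite(name,cv2.resize(im,None,fx=s,fy=s,interpolation=cv2.INTER_CUBIC))
E
python3 - <<'E'
from h import *
d=viewer.get_image("top"); crop(d,215,150,375,270,5,"pics/top1.png")
s=viewer.get_image("scene"); crop(s,210,110,360,270,3.7,"pics/scene1.png")
for n,uv,z in [("flask",(281,188),.15),("rest",(248,198),.026),("knob",(270,227),.126),("post",(248,219),.08),("yel",(308,230),.15)]:
    print(n,cast(d,uv,z))
E
```

```text
flask [ 0.51689062 -0.14825029  0.15      ]
rest [ 0.50487811 -0.06424564  0.026     ]
knob [ 0.42169357 -0.12054251  0.126     ]
post [ 0.4444897 -0.0647935  0.08     ]
yel [ 0.41274059 -0.21269063  0.15      ]
```

View pics/top1.png

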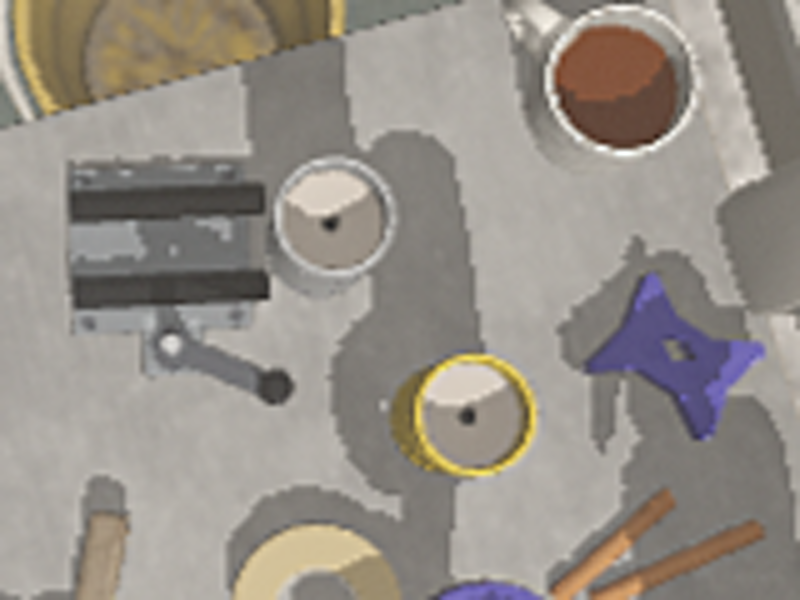

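View pics/scene1.png

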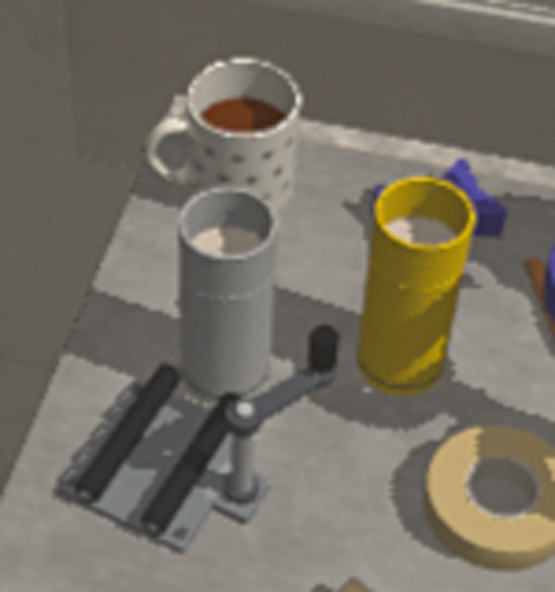

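```bash
python3 - <<'E'
from h import *
d=viewer.get_image("top"); im=d["image"]; g=im.max(2)
m=((g<75)).astype(np.uint8); m[:, :225]=0; m[:,300:]=0; m[:180]=0; m[235:]=0
n,l,st,c=cv2.connectedComponentsWithStats(m)
for i in range(1,n):
    if st[i,4]>15:
        pts=np.argwhere(l==i)[:,::-1].astype(np.float32); r=cv2.minAreaRect(pts)
        print(st[i],c[i],r)
        if st[i,4]>100:
            P=np.array([cast(d,p,.024)[:2] for p in pts]); r=cv2.minAreaRect((P*1000).astype(np.float32)); print("mm",r)
        else: print(cast(d,c[i],.126))
# flask rim: fit via pixel circle
for u,v,name in [(336,215,"flask"),(476,415,"yel")]:
    print(name,cast(d,(215+u/5-.4,150+v/5-.4),.15))
for uv in [(336-61,215),(336+61,215),(336,215-61),(336,215+61)]:
    print(cast(d,(215+uv[0]/5-.4,150+uv[1]/5-.4),.15))
E
```

```text
[229 187  39   7 159] [249.10691824 189.94339623] ((248.03094482421875, 190.18040466308594), (5.812180519104004, 38.09702682495117), 87.39744567871094)
mm ((526.780029296875, -64.48101806640625), (16.165992736816406, 105.24979400634766), 2.0853822231292725)
[230 204  39   7 167] [251.08383234 207.10778443] ((248.97265625, 207.2895050048828), (5.572803497314453, 38.12565612792969), 87.79740142822266)
mm ((479.3905029296875, -66.73918151855469), (15.359750747680664, 104.80709075927734), 1.6630009412765503)
[267 225   6   6  22] [269.18181818 226.81818182] ((269.5, 227.5), (5.0, 5.0), 90.0)
[ 0.42216725 -0.11849988  0.126     ]
flask [ 0.50542279 -0.1500445   0.15      ]
yel [ 0.40636428 -0.21694854  0.15      ]
[ 0.50570685 -0.1198909   0.15      ]
[ 0.50513867 -0.18020493  0.15      ]
[ 0.53584992 -0.15053806  0.15      ]
[ 0.47519288 -0.14955413  0.15      ]
```

step_arm([
  {"tx": 16, "ty": -36, "tz": 2, "rz": -0.063, "jaw": 0.045},
  {"tx": 16, "ty": -36, "tz": 2, "rz": -0.063, "jaw": 0.045},
  {"tx": 16, "ty": -36, "tz": 2, "rz": -0.063, "jaw": 0.045},
  {"tx": 16, "ty": -36, "tz": 2, "rz": -0.063, "jaw": 0.045},
  {"tx": 16, "ty": -36, "tz": 2, "rz": -0.063, "jaw": 0.045},
  {"tx": 16, "ty": -36, "tz": 2, "rz": -0.063, "jaw": 0.045},
  {"tx": 16, "ty": -36, "tz": 0, "rz": -0.063, "jaw": 0.045},
  {"tx": 16, "ty": -36, "tz": 0, "rz": -0.063, "jaw": 0.045},
])

```text
invalid input
```

step_arm([
  {"tx": 16, "ty": -36, "rz": -0.063, "jaw": 0.045},
  {"tx": 16, "ty": -36, "rz": -0.063, "jaw": 0.045},
  {"tx": 16, "ty": -36, "rz": -0.063, "jaw": 0.045},
  {"tx": 16, "ty": -36, "rz": -0.063, "jaw": 0.045},
  {"tx": 16, "ty": -36, "rz": -0.063, "jaw": 0.045},
  {"tx": 16, "ty": -36, "rz": -0.063, "jaw": 0.045},
  {"tx": 16, "ty": -36, "rz": -0.063, "jaw": 0.045},
  {"jaw": 0.045},
])

```text
invalid input
```

step_arm([
  {"tx": 16, "ty": -36, "tz": 2, "rx": 0, "ry": 0, "rz": -0.063, "jaw": 0.045},
])

```text
t: 0.38
eef_pos: [0.2479, 0.4366, 0.2044]
eef_rot: [0.865, 0.502, -0.0, -0.001]
force: [1.4, 0.4, 0.8]
gripper_width: 0.0836
```

step_arm([
  {"tx": 16, "ty": -36, "tz": 2, "rx": 0, "ry": 0, "rz": -0.063, "jaw": 0.045},
  {"tx": 16, "ty": -36, "tz": 2, "rx": 0, "ry": 0, "rz": -0.063, "jaw": 0.045},
  {"tx": 16, "ty": -36, "tz": 2, "rx": 0, "ry": 0, "rz": -0.063, "jaw": 0.045},
  {"tx": 16, "ty": -36, "tz": 2, "rx": 0, "ry": 0, "rz": -0.063, "jaw": 0.045},
  {"tx": 16, "ty": -36, "tz": 2, "rx": 0, "ry": 0, "rz": -0.063, "jaw": 0.045},
  {"tx": 16, "ty": -36, "tz": 0, "rx": 0, "ry": 0, "rz": -0.063, "jaw": 0.045},
  {"tx": 16, "ty": -36, "tz": 0, "rx": 0, "ry": 0, "rz": -0.063, "jaw": 0.045},
  {"tx": 16, "ty": -36, "tz": 0, "rx": 0, "ry": 0, "rz": -0.063, "jaw": 0.045},
])

```text
t: 1.05
eef_pos: [0.3778, 0.1444, 0.2154]
eef_rot: [0.964, 0.267, 0.0, 0.0]
force: [1.2, -0.9, 0.4]
gripper_width: 0.0302
```

step_arm([
  {"tx": 16, "ty": -36, "tz": 0, "rx": 0, "ry": 0, "rz": -0.063, "jaw": 0.045},
  {"tx": 16, "ty": -36, "tz": 0, "rx": 0, "ry": 0, "rz": -0.063, "jaw": 0.045},
  {"tx": 16, "ty": -36, "tz": 0, "rx": 0, "ry": 0, "rz": -0.063, "jaw": 0.045},
  {"tx": 16, "ty": -36, "tz": 0, "rx": 0, "ry": 0, "rz": -0.063, "jaw": 0.045},
  {"tx": 16, "ty": -36, "tz": 0, "rx": 0, "ry": 0, "rz": -0.063, "jaw": 0.045},
  {"tx": 16, "ty": -36, "tz": 0, "rx": 0, "ry": 0, "rz": -0.063, "jaw": 0.045},
  {"tx": 16, "ty": -36, "tz": 0, "rx": 0, "ry": 0, "rz": -0.063, "jaw": 0.045},
  {"tx": 16, "ty": -36, "tz": 0, "rx": 0, "ry": 0, "rz": -0.063, "jaw": 0.045},
])

```text
t: 1.72
eef_pos: [0.5058, -0.1438, 0.2151]
eef_rot: [1.0, 0.018, 0.0, -0.0]
force: [0.2, 0.4, 0.5]
gripper_width: 0.0039
```

```bash
python3 - <<'E'
from h import *
s=status.state();print(s['eef_pos'],R.from_quat(s['eef_rot']).as_matrix().round(3),s['joints'].round(3),s['gripper_width'])
d=viewer.get_image("wrist"); cv2.imwrite("pics/w1.png",d["image"][:,:,::-1])
d=viewer.get_image("scene"); crop(d,170,50,370,250,3,"pics/s1.png")
t=viewer.get_image("top"); print("dish",cast(t,(178,226),.02))
E
```

```text
[ 0.5058415  -0.14379597  0.21509941] [[ 0.999  0.035  0.   ]
 [ 0.035 -0.999  0.   ]
 [ 0.    -0.    -1.   ]] [-0.5    0.306  1.475  0.     1.36  -0.536] 0.0039408977327428235
dish [0.43010292 0.12847618 0.02      ]
```

View pics/w1.png

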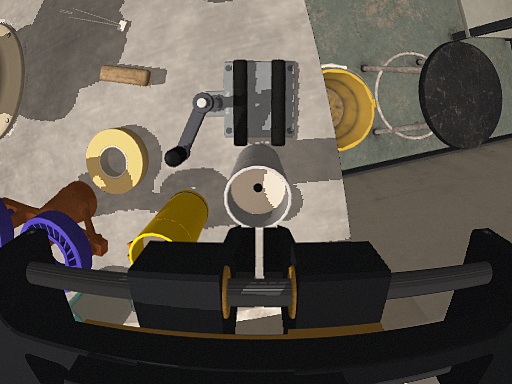

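View pics/s1.png

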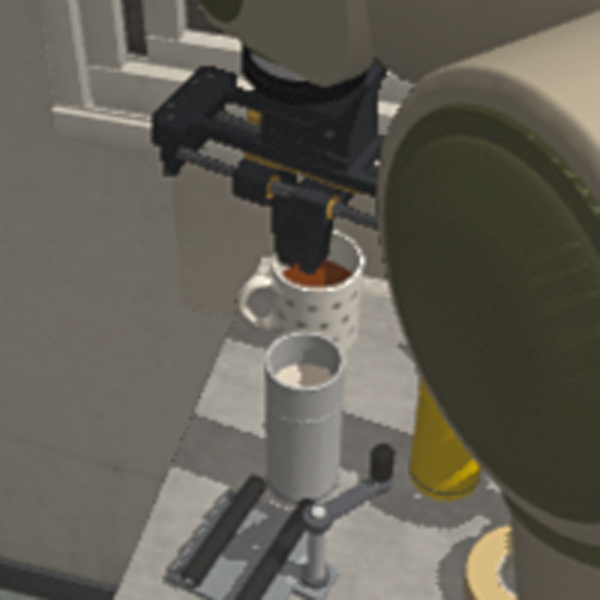

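Wrist view: the flask rim is centred at about (257,195), with the closed fingertips below it. I'll cast a ray to check this.

```bash
cat >> h.py <<'E'
def wcast(d,s,uv,z):
    K=d["K"];x=(uv[0]-K[0,2])/K[0,0];y=(uv[1]-K[1,2])/K[1,1];r=np.hypot(x,y)
    v=np.array([x/r*np.sin(r),y/r*np.sin(r),np.cos(r)]) if r>1e-9 else np.array([0,0,1.])
    T=d["T_tool_cam"];Rt=R.from_quat(s['eef_rot']).as_matrix()
    o=Rt@T[:3,3]+s['eef_pos'];v=Rt@T[:3,:3]@v
    return o+v*(z-o[2])/v[2]
E
python3 - <<'E'
from h import *
s=status.state();d=viewer.get_image("wrist"); crop(d,180,40,340,240,3,"pics/w2.png")
for n,uv,z in [("L",(223,195),.15),("Rr",(292,195),.15),("T",(257.5,165),.15),("B",(257.5,228),.15),("rail1 near end",(241,145),.026),("rail2 near end",(279,145),.026),("rail1 far",(241,60),.026),("rail2 far",(276.5,60),.026),("post",(202,102),.1),("knob",(177,155),.126)]:
    print(n,wcast(d,s,uv,z).round(4))
E
```

```text
L [ 0.4737 -0.1488  0.15  ]
Rr [ 0.5337 -0.1467  0.15  ]
T [ 0.5028 -0.1213  0.15  ]
B [ 0.5048 -0.1788  0.15  ]
rail1 near end [ 0.4815 -0.121   0.026 ]
rail2 near end [ 0.5291 -0.1192  0.026 ]
rail1 far [ 0.4782 -0.0142  0.026 ]
rail2 far [ 0.5216 -0.0127  0.026 ]
post [ 0.4455 -0.0686  0.1   ]
knob [ 0.4266 -0.1185  0.126 ]
```

View pics/w2.png

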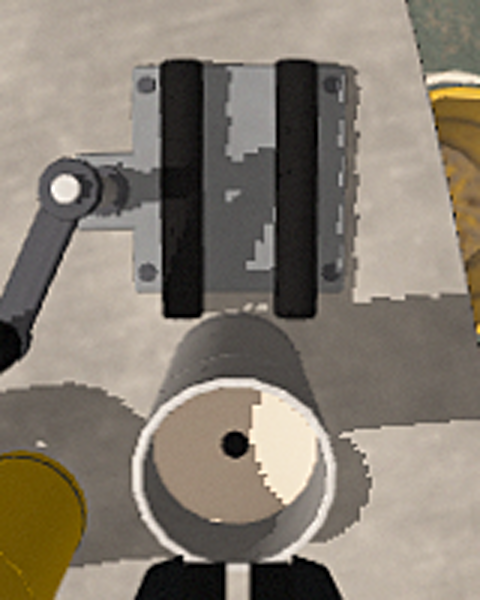

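step_arm([
  {"tx": -2, "ty": -6, "tz": -10, "rx": 0, "ry": 0, "rz": 0, "jaw": 0.045},
  {"tx": 0, "ty": 0, "tz": -15, "rx": 0, "ry": 0, "rz": 0, "jaw": 0.045},
  {"tx": 0, "ty": 0, "tz": -15, "rx": 0, "ry": 0, "rz": 0, "jaw": 0.045},
  {"tx": 0, "ty": 0, "tz": -12, "rx": 0, "ry": 0, "rz": 0, "jaw": 0.045},
  {"tx": 0, "ty": 0, "tz": -8, "rx": 0, "ry": 0, "rz": 0, "jaw": 0.045},
])

```text
t: 2.33
eef_pos: [0.5026, -0.1466, 0.1536]
eef_rot: [1.0, 0.02, -0.001, -0.0]
force: [0.1, -1.1, -0.2]
gripper_width: 0.0036
```

```bash
python3 - <<'E'
from h import *
d=viewer.get_image("wrist"); crop(d,150,100,370,300,3,"pics/w3.png")
E
```

```text
(no output)
```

View pics/w3.png

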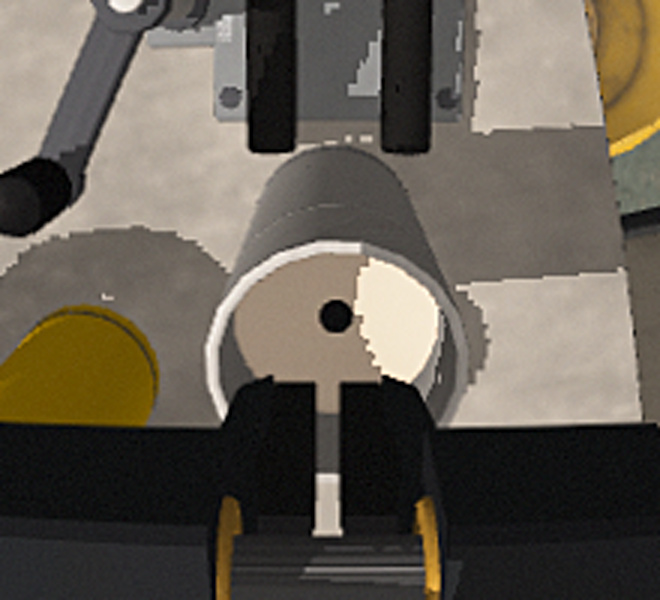

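The fingers sit over the mouth, roughly centred: finger gap at crop x=328, rim centre at about 333. I'll lower them into the cup.

step_arm([
  {"tx": 1, "ty": -1, "tz": -8, "rx": 0, "ry": 0, "rz": 0, "jaw": 0.045},
  {"tx": 0, "ty": 0, "tz": -8, "rx": 0, "ry": 0, "rz": 0, "jaw": 0.045},
  {"tx": 0, "ty": 0, "tz": -4, "rx": 0, "ry": 0, "rz": 0, "jaw": 0.045},
  {"tx": 0, "ty": 0, "tz": 0, "rx": 0, "ry": 0, "rz": 0, "jaw": 0.045},
])

```text
t: 2.72
eef_pos: [0.5041, -0.1485, 0.1343]
eef_rot: [1.0, 0.02, -0.001, -0.0]
force: [-0.1, -0.4, -0.2]
gripper_width: 0.004
```

```bash
python3 - <<'E'
import numpy as np
th=np.radians([0,10,20,30,40,50,60,70,80,90])
C=np.array([502.5,-66.]);a=np.radians(2.1);ex=np.array([np.sin(a),-np.cos(a)])
d=15
be=np.radians(np.interp(np.degrees(th),[0,20,90],[0,0,50]))
for t,b in zip(th,be):
    x=55+26*np.cos(t)-(130-d)*np.sin(t); z=20+(130-d)*np.cos(t)+26*np.sin(t)
    w=C+ex*x
    print(np.degrees(t).round(),np.degrees(b).round(),"rest x",x.round(1),"z",z.round(1),"world",w.round(1))
E
```

```text
0.0 0.0 rest x 81.0 z 135.0 world [ 505.5 -146.9]
10.0 0.0 rest x 60.6 z 137.8 world [ 504.7 -126.6]
20.0 0.0 rest x 40.1 z 137.0 world [ 504.  -106.1]
30.0 7.0 rest x 20.0 z 132.6 world [503.2 -86. ]
40.0 14.0 rest x 1.0 z 124.8 world [502.5 -67. ]
50.0 21.0 rest x -16.4 z 113.8 world [501.9 -49.6]
60.0 29.0 rest x -31.6 z 100.0 world [501.3 -34.4]
70.0 36.0 rest x -44.2 z 83.8 world [500.9 -21.9]
80.0 43.0 rest x -53.7 z 65.6 world [500.5 -12.3]
90.0 50.0 rest x -60.0 z 46.0 world [500.3  -6. ]
```

step_arm([
  {"tx": 0, "ty": 4, "tz": 1, "rx": 0, "ry": 0, "rz": 0, "jaw": 0.045},
  {"tx": 0, "ty": 4, "tz": 1, "rx": 0, "ry": 0, "rz": 0, "jaw": 0.045},
  {"tx": 0, "ty": 4, "tz": 0, "rx": 0, "ry": 0, "rz": 0, "jaw": 0.045},
  {"tx": 0, "ty": 4, "tz": 1, "rx": 0, "ry": 0, "rz": 0, "jaw": 0.045},
  {"tx": 0, "ty": 4, "tz": 0, "rx": 0, "ry": 0, "rz": 0, "jaw": 0.045},
  {"tx": 0, "ty": 4, "tz": 0, "rx": 0, "ry": 0, "rz": 0, "jaw": 0.045},
])

```text
t: 3.22
eef_pos: [0.5045, -0.1243, 0.1383]
eef_rot: [1.0, 0.02, 0.0, 0.0]
force: [-0.1, -0.3, -0.4]
gripper_width: 0.0039
```

```bash
python3 - <<'E'
from h import *
d=viewer.get_image("wrist"); crop(d,150,60,370,300,2.5,"pics/w4.png")
d=viewer.get_image("top"); crop(d,215,150,375,270,5,"pics/t4.png")
E
```

```text
(no output)
```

View pics/w4.png

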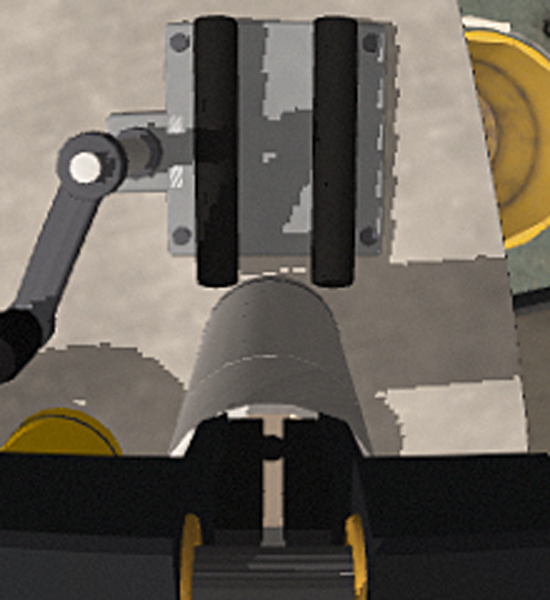

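View pics/t4.png

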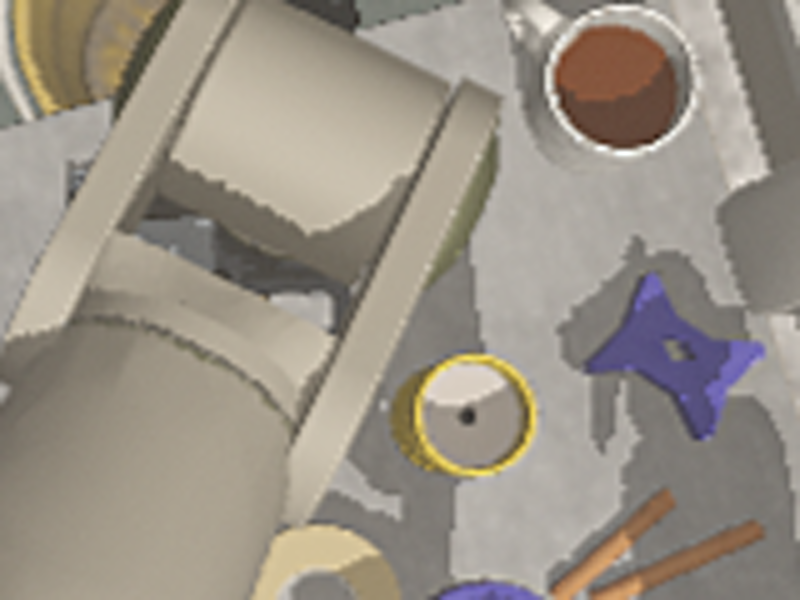

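The fingers are at the -x inner wall and the rim is visible around crop (265,410). The flask is starting to tip, so I'll continue.

step_arm([
  {"tx": 0, "ty": 4, "tz": 0, "rx": 0, "ry": 0, "rz": 0, "jaw": 0.045},
  {"tx": 0, "ty": 4, "tz": 0, "rx": 0, "ry": 0, "rz": 0, "jaw": 0.045},
  {"tx": 0, "ty": 4, "tz": 0, "rx": 0, "ry": 0, "rz": 0, "jaw": 0.045},
  {"tx": 0, "ty": 4, "tz": -0.5, "rx": 0, "ry": 0, "rz": 0, "jaw": 0.045},
  {"tx": 0, "ty": 4, "tz": -0.5, "rx": 0, "ry": 0, "rz": 0, "jaw": 0.045},
])

```text
t: 3.73
eef_pos: [0.5045, -0.1043, 0.1371]
eef_rot: [1.0, 0.02, 0.0, -0.0]
force: [-0.2, -0.2, 0.6]
gripper_width: 0.0043
```

```bash
python3 - <<'E'
from h import *
d=viewer.get_image("wrist"); crop(d,150,60,370,300,2.5,"pics/w5.png")
print(status.state()['joints'])
E
```

```text
[-4.30772146e-01  3.53251529e-01  1.62307623e+00  2.40827888e-04
  1.16562315e+00 -4.70325058e-01]
```

View pics/w5.png

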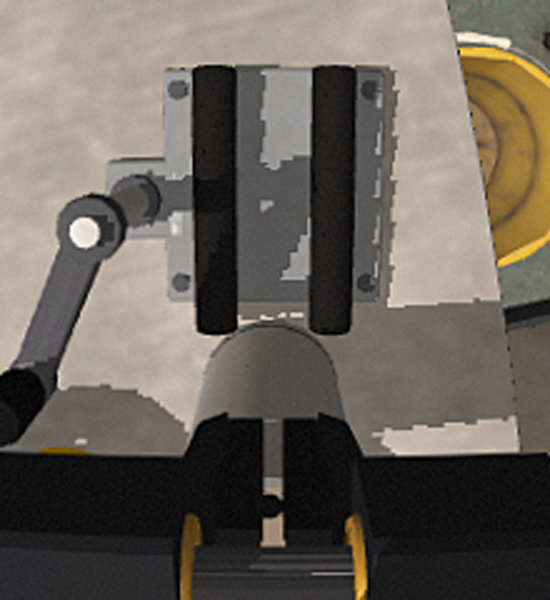

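```bash
python3 - <<'E'
from h import *
s=status.state();print(s['eef_pos'],s['force'],s['gripper_width'])
d=viewer.get_image("scene"); crop(d,200,60,350,230,3.5,"pics/s5.png")
print(proj(d,[.5058,-.1438,.2151]),"TCP then; seen ~(275,138)")
for z in (0,.03): print(proj(d,s['eef_pos']+[0,0,z]), ((proj(d,s['eef_pos']+[0,0,z])-[200,60])*3.5).round())
E
```

```text
[ 0.50437479 -0.10372639  0.13697177] [ 0.51067453  0.31977371 -1.00054023] 0.0036275574769168424
[269.11667422 151.64396904] TCP then; seen ~(275,138)
[260.2251651  188.28836009] [211. 449.]
[260.09707562 179.2989068 ] [210. 418.]
```

View pics/s5.png

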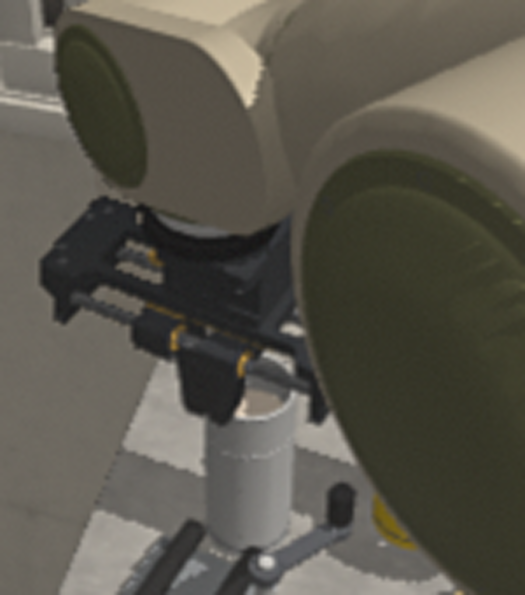

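```bash
python3 - <<'E'
from h import *
s=status.state()
d=viewer.get_image("scene")
for e in (20,25,30,35,40):
    h=72.4-.43*(182-e)
    for dx in (-18,0,18):
        print(e,round(h,1),dx,((proj(d,s['eef_pos']+np.array([dx,h,e])/1000)-[200,60])*3.5).round())
w=viewer.get_image("wrist");crop(w,190,170,330,290,5,"pics/w6.png");crop(d,230,130,300,200,8,"pics/s6.png")
E
```

```text
20 2.7 -18 [234. 442.]
20 2.7 0 [208. 431.]
20 2.7 18 [184. 419.]
25 4.9 -18 [232. 439.]
25 4.9 0 [207. 428.]
25 4.9 18 [182. 416.]
30 7.0 -18 [230. 436.]
30 7.0 0 [205. 425.]
30 7.0 18 [180. 413.]
35 9.2 -18 [228. 433.]
35 9.2 0 [203. 421.]
35 9.2 18 [178. 410.]
40 11.3 -18 [226. 430.]
40 11.3 0 [201. 418.]
40 11.3 18 [175. 407.]
```

View pics/w6.png

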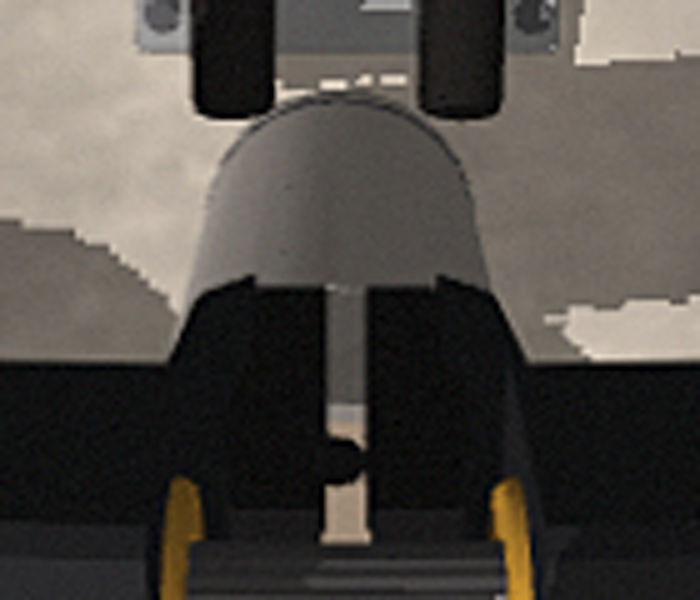

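View pics/s6.png

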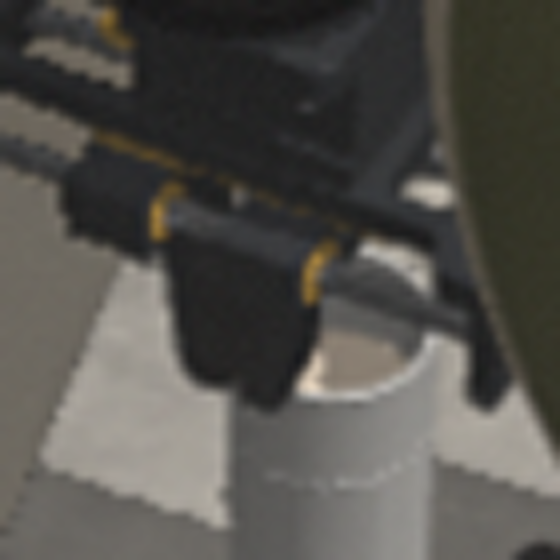

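The wrist and scene views both show the physical finger ends about 36 mm short of the reported TCP. The flask has not moved: the hole in its plaster still sits at y about -0.150. So the fingers passed over the rim. I'll go back over the mouth and enter deeper.

step_arm([
  {"tx": 0, "ty": -16, "tz": 3, "rx": 0, "ry": 0, "rz": 0, "jaw": 0.045},
  {"tx": 0, "ty": -16, "tz": 0, "rx": 0, "ry": 0, "rz": 0, "jaw": 0.045},
  {"tx": 0, "ty": -14, "tz": 0, "rx": 0, "ry": 0, "rz": 0, "jaw": 0.045},
  {"tx": 0, "ty": 0, "tz": -5, "rx": 0, "ry": 0, "rz": 0, "jaw": 0.045},
  {"tx": 0, "ty": 0, "tz": -10, "rx": 0, "ry": 0, "rz": 0, "jaw": 0.045},
  {"tx": 0, "ty": 0, "tz": -8, "rx": 0, "ry": 0, "rz": 0, "jaw": 0.045},
  {"tx": 0, "ty": 0, "tz": 0, "rx": 0, "ry": 0, "rz": 0, "jaw": 0.045},
])

```text
t: 4.52
eef_pos: [0.5034, -0.1496, 0.1148]
eef_rot: [1.0, 0.02, -0.002, -0.001]
force: [-0.9, -0.9, -0.3]
gripper_width: 0.004
```

```bash
python3 - <<'E'
from h import *
w=viewer.get_image("wrist");crop(w,190,150,330,290,4,"pics/w7.png")
d=viewer.get_image("scene");crop(d,220,110,310,210,6,"pics/s7.png")
E
```

```text
(no output)
```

View pics/w7.png

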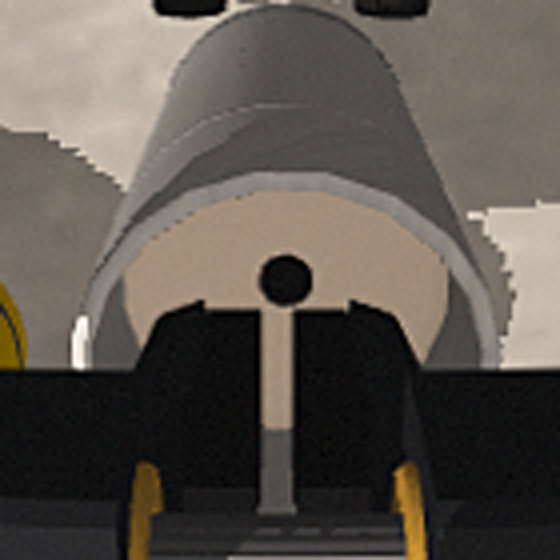

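View pics/s7.png

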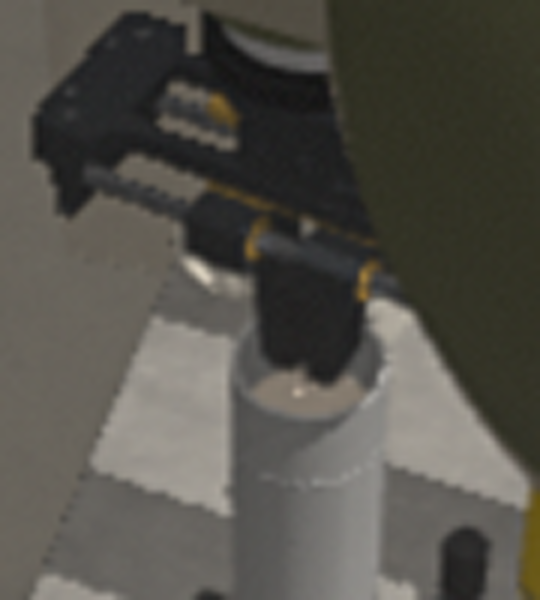

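The tips are right at the mouth, centred over the cup: scene crop (310,370), wrist crop (280,305). I'll descend 13 mm more.

step_arm([
  {"tx": 1, "ty": 0, "tz": -7, "rx": 0, "ry": 0, "rz": 0, "jaw": 0.045},
  {"tx": 0, "ty": 0, "tz": -6, "rx": 0, "ry": 0, "rz": 0, "jaw": 0.045},
  {"tx": 0, "ty": 0, "tz": 0, "rx": 0, "ry": 0, "rz": 0, "jaw": 0.045},
])

```text
t: 4.87
eef_pos: [0.505, -0.1503, 0.1028]
eef_rot: [1.0, 0.02, -0.001, -0.001]
force: [-0.5, 0.2, -0.6]
gripper_width: 0.0036
```

```bash
python3 - <<'E'
from h import *
w=viewer.get_image("wrist");crop(w,190,150,330,290,4,"pics/w8.png")
d=viewer.get_image("scene");crop(d,220,110,310,210,6,"pics/s8.png")
E
```

```text
(no output)
```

View pics/w8.png

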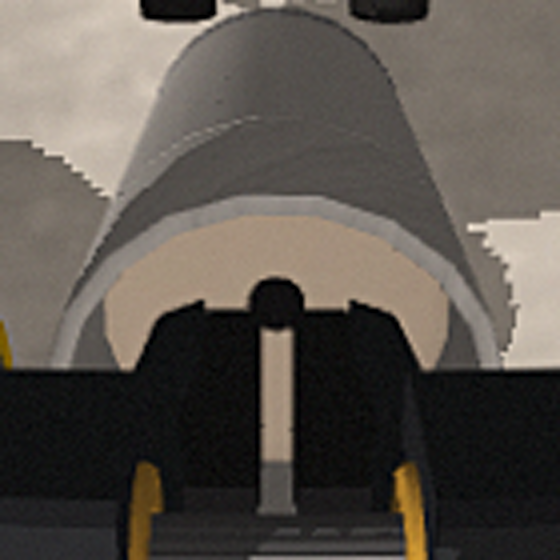

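View pics/s8.png

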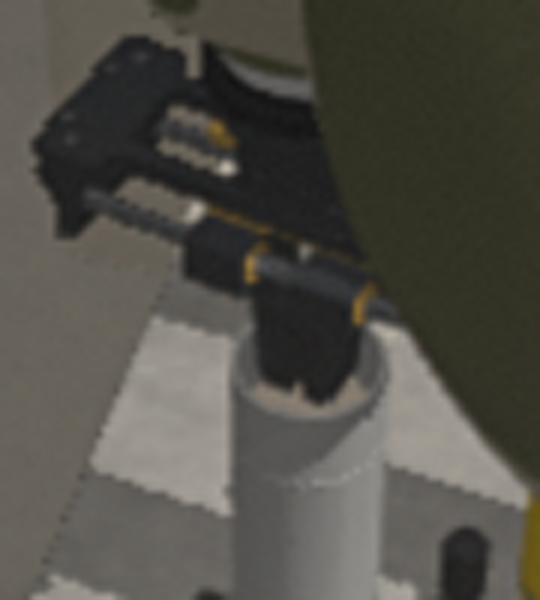

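```bash
cat > plan.py <<'E'
import numpy as np
a=np.radians(2.1);ex=np.array([np.sin(a),-np.cos(a)]);E=36
C=np.array([504.5,-150.3])-ex*84
def tcp(th,b,d,rad):
    t=np.radians(th);b=np.radians(b)
    x=55+rad*np.cos(t)-(130-d)*np.sin(t); z=20+(130-d)*np.cos(t)+rad*np.sin(t)
    x+=E*np.sin(b); z-=E*np.cos(b)
    w=C+ex*x; return np.array([w[0],w[1],z])
if __name__=="__main__":
    p=None
    for th in np.arange(0,97.5,5):
        b=np.interp(th,[0,8,40,90],[0,0,32,58]); rad=np.interp(th,[0,20,90],[29,27,26])
        q=tcp(th,b,15,rad)
        print(th,b.round(1),q.round(1),"" if p is None else (q-p[0]).round(1),"" if p is None else np.radians(b-p[1]).round(3)); p=(q,b)
E
python3 plan.py
```

```text
0.0 0.0 [ 504.5 -150.3   99. ]  
5.0 0.0 [ 504.1 -139.7  101. ] [-0.4 10.6  2. ] 0.0
10.0 2.0 [ 503.8 -130.2  102.1] [-0.3  9.5  1.1] 0.035
15.0 7.0 [ 503.5 -122.5  102.5] [-0.3  7.7  0.3] 0.087
20.0 12.0 [ 503.2 -114.8  102.1] [-0.3  7.7 -0.4] 0.087
25.0 17.0 [ 502.9 -107.7  101.2] [-0.3  7.2 -0.9] 0.087
30.0 22.0 [ 502.7 -100.6   99.6] [-0.3  7.1 -1.5] 0.087
35.0 27.0 [502.4 -93.7  97.5] [-0.3  6.9 -2.2] 0.087
40.0 32.0 [502.2 -87.   94.7] [-0.2  6.7 -2.8] 0.087
45.0 34.6 [501.9 -79.3  90.5] [-0.3  7.7 -4.2] 0.045
50.0 37.2 [501.6 -72.1  85.6] [-0.3  7.2 -4.9] 0.045
55.0 39.8 [501.4 -65.4  80. ] [-0.2  6.7 -5.6] 0.045
60.0 42.4 [501.2 -59.3  73.8] [-0.2  6.1 -6.2] 0.045
65.0 45.0 [501.  -53.7  67. ] [-0.2  5.5 -6.8] 0.045
70.0 47.6 [500.8 -48.9  59.8] [-0.2  4.9 -7.3] 0.045
75.0 50.2 [500.6 -44.7  52. ] [-0.2  4.1 -7.7] 0.045
80.0 52.8 [500.5 -41.3  43.9] [-0.1  3.4 -8.1] 0.045
85.0 55.4 [500.4 -38.7  35.6] [-0.1  2.6 -8.4] 0.045
90.0 58.0 [500.3 -36.9  26.9] [-0.1  1.8 -8.6] 0.045
95.0 58.0 [500.3 -35.1  16.8] [ -0.1   1.8 -10.1] 0.0
```

step_arm([
  {"tx": 0, "ty": 0, "tz": -4, "rx": 0, "ry": 0, "rz": 0, "jaw": 0.045},
  {"tx": 0, "ty": 5, "tz": 1, "rx": 0, "ry": 0, "rz": 0, "jaw": 0.045},
  {"tx": 0, "ty": 5, "tz": 1, "rx": 0, "ry": 0, "rz": 0, "jaw": 0.045},
  {"tx": 0, "ty": 5, "tz": 0.5, "rx": -0.01, "ry": 0, "rz": 0, "jaw": 0.045},
  {"tx": -0.5, "ty": 5, "tz": 0.5, "rx": -0.025, "ry": -0.001, "rz": 0, "jaw": 0.045},
  {"tx": 0, "ty": 4, "tz": 0, "rx": -0.044, "ry": -0.002, "rz": 0, "jaw": 0.045},
  {"tx": 0, "ty": 4, "tz": 0, "rx": -0.044, "ry": -0.002, "rz": 0, "jaw": 0.045},
])

```text
t: 5.55
eef_pos: [0.5052, -0.1225, 0.1037]
eef_rot: [0.998, 0.019, 0.002, 0.063]
force: [0.8, -1.6, 0.3]
gripper_width: 0.0037
```

```bash
python3 - <<'E'
from h import *
print(status.state()['joints'].round(3))
w=viewer.get_image("wrist");crop(w,190,100,330,290,3.1,"pics/w9.png")
d=viewer.get_image("scene");crop(d,220,110,310,230,5,"pics/s9.png")
E
```

```text
[-0.401  0.388  1.677 -0.133  1.026 -0.373]
```

View pics/w9.png

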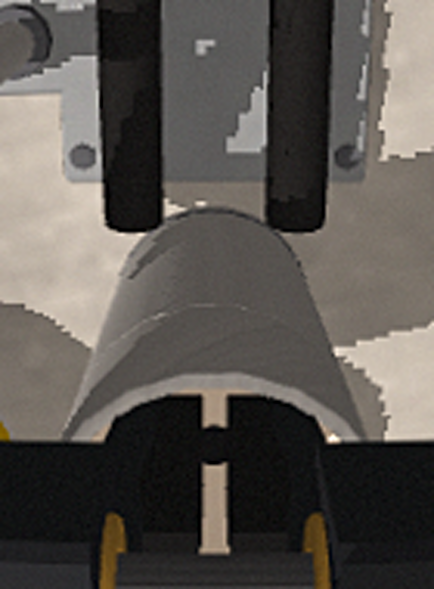

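View pics/s9.png

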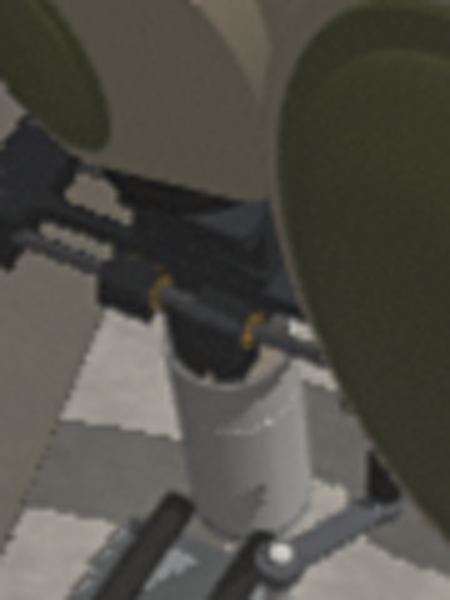

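Contact made: the rim now hides the tips and the flask is leaning. Continuing.

step_arm([
  {"tx": 0, "ty": 4, "tz": 0, "rx": -0.044, "ry": -0.002, "rz": 0, "jaw": 0.045},
  {"tx": -0.5, "ty": 4, "tz": -0.5, "rx": -0.044, "ry": -0.002, "rz": 0, "jaw": 0.045},
  {"tx": 0, "ty": 4, "tz": -0.5, "rx": -0.044, "ry": -0.002, "rz": 0, "jaw": 0.045},
  {"tx": -0.5, "ty": 3.5, "tz": -0.5, "rx": -0.044, "ry": -0.002, "rz": 0, "jaw": 0.045},
])

```text
t: 5.98
eef_pos: [0.5042, -0.1073, 0.102]
eef_rot: [0.989, 0.019, 0.004, 0.15]
force: [-0.1, -1.1, -0.5]
gripper_width: 0.0038
```

```bash
python3 - <<'E'
from h import *
print(status.state()['joints'].round(3))
w=viewer.get_image("wrist");crop(w,190,100,330,290,3.1,"pics/w10.png")
d=viewer.get_image("scene");crop(d,220,110,310,230,5,"pics/s10.png")
E
```

```text
[-0.281  0.384  1.719 -0.348  0.968 -0.131]
```

View pics/w10.png

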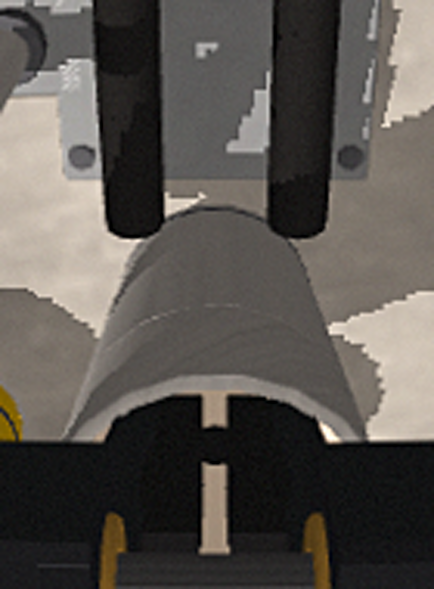

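View pics/s10.png

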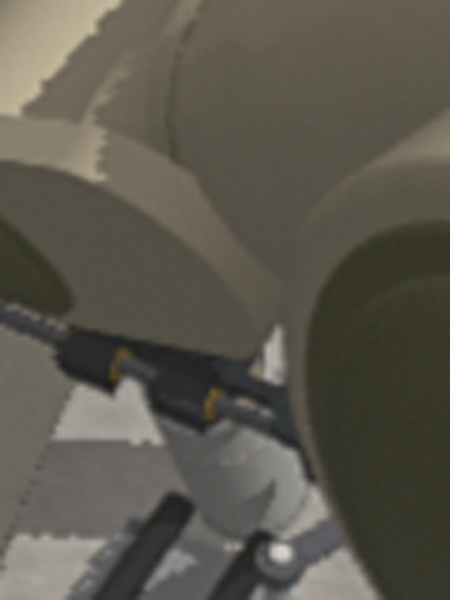

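```bash
python3 - <<'E'
from plan import *
p=None
for th in list(np.arange(25,100,5)):
    b=np.interp(th,[0,25,40,90],[0,17,29,50]); rad=np.interp(th,[0,20,90],[29,27,26])
    d=np.interp(th,[0,60,90],[15,15,13])
    q=tcp(th,b,d,rad)
    print(th,b.round(1),q.round(1),"" if p is None else (q-p[0]).round(1),"" if p is None else np.radians(b-p[1]).round(3)); p=(q,b)
E
```

```text
25 17.0 [ 502.9 -107.7  101.2]  
30 21.0 [ 502.7 -100.    99.4] [-0.3  7.7 -1.8] 0.07
35 25.0 [502.4 -92.5  96.9] [-0.3  7.5 -2.5] 0.07
40 29.0 [502.1 -85.3  93.8] [-0.3  7.2 -3.2] 0.07
45 31.1 [501.8 -77.5  89.3] [-0.3  7.9 -4.4] 0.037
50 33.2 [501.6 -70.1  84.2] [-0.3  7.4 -5.2] 0.037
55 35.3 [501.3 -63.2  78.3] [-0.3  6.9 -5.9] 0.037
60 37.4 [501.1 -56.8  71.8] [-0.2  6.3 -6.5] 0.037
65 39.5 [500.9 -50.9  64.9] [-0.2  6.  -6.9] 0.037
70 41.6 [500.7 -45.6  57.3] [-0.2  5.3 -7.5] 0.037
75 43.7 [500.5 -41.   49.3] [-0.2  4.6 -8. ] 0.037
80 45.8 [500.4 -37.2  40.8] [-0.1  3.8 -8.5] 0.037
85 47.9 [500.2 -34.1  32. ] [-0.1  3.  -8.8] 0.037
90 50.0 [500.2 -32.   22.9] [-0.1  2.2 -9.1] 0.037
95 50.0 [500.1 -30.1  12.6] [ -0.1   1.8 -10.3] 0.0
```

step_arm([
  {"tx": 0, "ty": 2.6, "tz": -0.6, "rx": -0.023, "ry": -0.001, "rz": 0, "jaw": 0.045},
  {"tx": 0, "ty": 2.6, "tz": -0.6, "rx": -0.023, "ry": -0.001, "rz": 0, "jaw": 0.045},
  {"tx": -0.2, "ty": 2.6, "tz": -0.6, "rx": -0.023, "ry": -0.001, "rz": 0, "jaw": 0.045},
  {"tx": 0, "ty": 2.5, "tz": -0.8, "rx": -0.023, "ry": -0.001, "rz": 0, "jaw": 0.045},
  {"tx": -0.2, "ty": 2.5, "tz": -0.8, "rx": -0.023, "ry": -0.001, "rz": 0, "jaw": 0.045},
])

```text
t: 6.5
eef_pos: [0.5036, -0.0949, 0.0983]
eef_rot: [0.979, 0.019, 0.005, 0.205]
force: [-0.2, -0.7, -0.6]
gripper_width: 0.004
```

```bash
python3 - <<'E'
from h import *
print(status.state()['joints'].round(3))
w=viewer.get_image("wrist");crop(w,190,100,330,290,3.1,"pics/w11.png")
E
```

```text
[-0.197  0.402  1.738 -0.497  0.959  0.046]
```

View pics/w11.png

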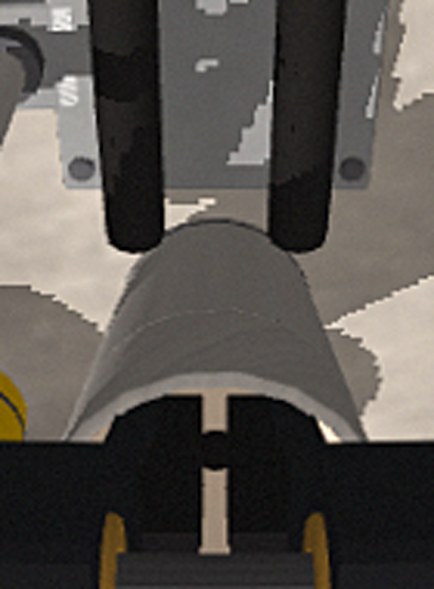

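step_arm([
  {"tx": 0, "ty": 2.4, "tz": -1, "rx": -0.023, "ry": -0.001, "rz": 0, "jaw": 0.045},
  {"tx": -0.2, "ty": 2.4, "tz": -1, "rx": -0.023, "ry": -0.001, "rz": 0, "jaw": 0.045},
  {"tx": 0, "ty": 2.4, "tz": -1, "rx": -0.023, "ry": -0.001, "rz": 0, "jaw": 0.045},
  {"tx": -0.2, "ty": 2.4, "tz": -1.1, "rx": -0.02, "ry": -0.001, "rz": 0, "jaw": 0.045},
])

```text
t: 6.88
eef_pos: [0.5032, -0.0853, 0.0942]
eef_rot: [0.968, 0.018, 0.006, 0.249]
force: [0.6, 0.1, -0.7]
gripper_width: 0.0043
```

```bash
python3 - <<'E'
from h import *
print(status.state()['joints'].round(3))
w=viewer.get_image("wrist");crop(w,190,100,330,290,3.1,"pics/w12.png")
E
```

```text
[-0.132  0.427  1.749 -0.614  0.968  0.186]
```

View pics/w12.png

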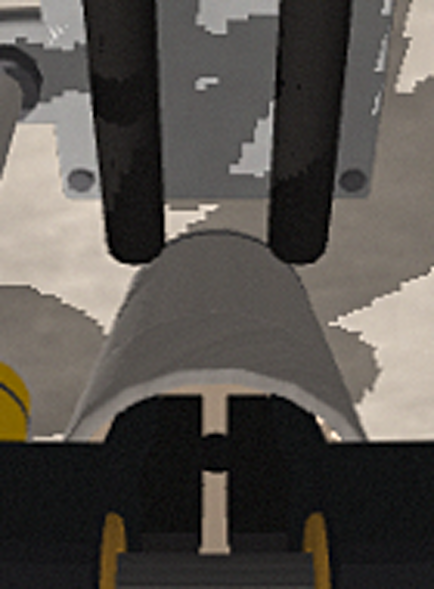

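step_arm([
  {"tx": 0, "ty": 2, "tz": -1, "rx": -0.018, "ry": -0.001, "rz": 0, "jaw": 0.045},
  {"tx": 0, "ty": 1.5, "tz": -0.8, "rx": -0.015, "ry": -0.001, "rz": 0, "jaw": 0.045},
])

```text
t: 7.1
eef_pos: [0.5032, -0.0818, 0.0924]
eef_rot: [0.964, 0.018, 0.006, 0.265]
force: [0.5, -0.0, -0.5]
gripper_width: 0.0041
```

```bash
python3 - <<'E'
from h import *
w=viewer.get_image("wrist");crop(w,190,100,330,290,3.1,"pics/w13.png")
E
```

```text
(no output)
```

View pics/w13.png

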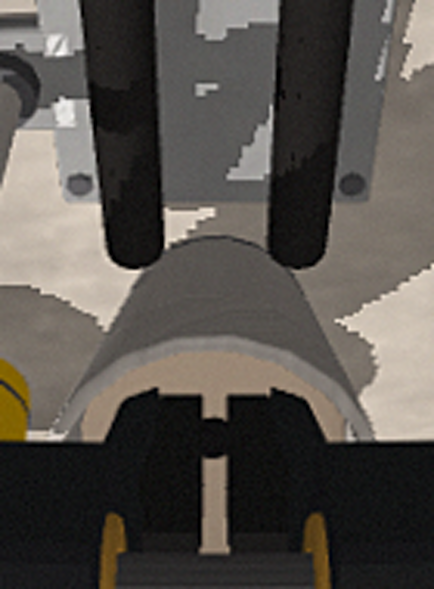

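The flask has passed balance: the -x rim has moved ahead of the fingers (rim at crop y=345). I'll wait for it to settle against the holding side.

step_arm([
  {"tx": 0, "ty": 0, "tz": 0, "rx": 0, "ry": 0, "rz": 0, "jaw": 0.045},
  {"tx": 0, "ty": 0, "tz": 0, "rx": 0, "ry": 0, "rz": 0, "jaw": 0.045},
  {"tx": 0, "ty": 0, "tz": 0, "rx": 0, "ry": 0, "rz": 0, "jaw": 0.045},
])

```text
t: 7.4
eef_pos: [0.5031, -0.0816, 0.0923]
eef_rot: [0.964, 0.018, 0.007, 0.265]
force: [-0.4, 0.8, -1.4]
gripper_width: 0.0039
```

```bash
python3 - <<'E'
from h import *
w=viewer.get_image("wrist");crop(w,190,100,330,290,3.1,"pics/w14.png")
E
```

```text
(no output)
```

View pics/w14.png

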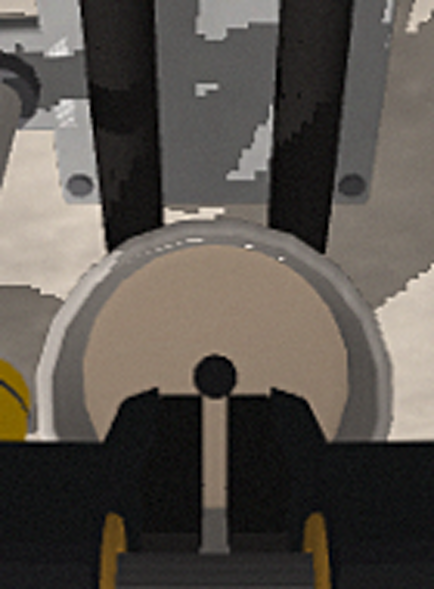

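The flask now rests back on the fingers: rim centred at about crop (215,360), force small. Now lowering it.

step_arm([
  {"tx": 0, "ty": 3.8, "tz": -2, "rx": -0.018, "ry": -0.001, "rz": 0, "jaw": 0.045},
  {"tx": -0.2, "ty": 3.8, "tz": -2.2, "rx": -0.018, "ry": -0.001, "rz": 0, "jaw": 0.045},
  {"tx": -0.2, "ty": 3.7, "tz": -2.5, "rx": -0.018, "ry": -0.001, "rz": 0, "jaw": 0.045},
  {"tx": -0.2, "ty": 3.5, "tz": -2.7, "rx": -0.018, "ry": -0.001, "rz": 0, "jaw": 0.045},
  {"tx": -0.2, "ty": 3.4, "tz": -2.9, "rx": -0.018, "ry": -0.001, "rz": 0, "jaw": 0.045},
])

```text
t: 7.87
eef_pos: [0.5025, -0.0631, 0.0801]
eef_rot: [0.951, 0.018, 0.008, 0.308]
force: [-0.1, 0.5, -0.3]
gripper_width: 0.0038
```

```bash
python3 - <<'E'
from h import *
print(status.state()['joints'].round(3))
w=viewer.get_image("wrist");crop(w,170,80,350,290,2.8,"pics/w15.png")
E
```

```text
[-0.027  0.489  1.758 -0.769  1.     0.4  ]
```

View pics/w15.png

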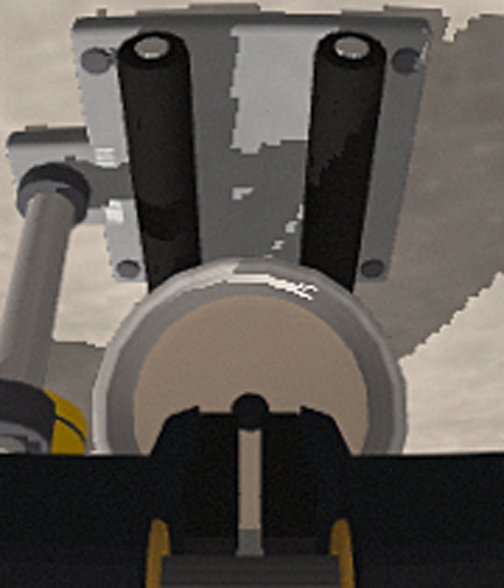

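Stable. The flask is still leaning on the fingers and centred between the rails.

step_arm([
  {"tx": -0.1, "ty": 3.2, "tz": -3.2, "rx": -0.018, "ry": -0.001, "rz": 0, "jaw": 0.045},
  {"tx": -0.1, "ty": 3.2, "tz": -3.2, "rx": -0.018, "ry": -0.001, "rz": 0, "jaw": 0.045},
  {"tx": -0.1, "ty": 3, "tz": -3.4, "rx": -0.018, "ry": -0.001, "rz": 0, "jaw": 0.045},
  {"tx": -0.1, "ty": 3, "tz": -3.5, "rx": -0.018, "ry": -0.001, "rz": 0, "jaw": 0.045},
  {"tx": -0.1, "ty": 2.7, "tz": -3.7, "rx": -0.018, "ry": -0.001, "rz": 0, "jaw": 0.045},
  {"tx": -0.1, "ty": 2.6, "tz": -3.8, "rx": -0.018, "ry": -0.001, "rz": 0, "jaw": 0.045},
])

```text
t: 8.42
eef_pos: [0.5019, -0.0454, 0.0593]
eef_rot: [0.933, 0.018, 0.01, 0.359]
force: [0.0, 1.6, -0.2]
gripper_width: 0.0041
```

```bash
python3 - <<'E'
from h import *
print(status.state()['joints'].round(3))
w=viewer.get_image("wrist");crop(w,170,80,350,290,2.8,"pics/w16.png")
E
```

```text
[ 0.057  0.572  1.754 -0.889  1.043  0.577]
```

View pics/w16.png

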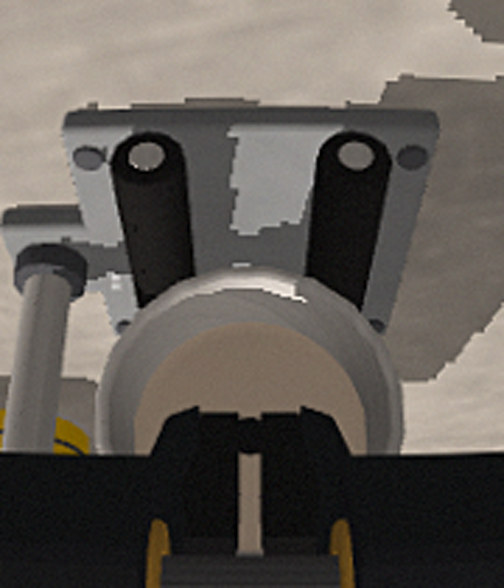

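step_arm([
  {"tx": -0.1, "ty": 2.3, "tz": -3.8, "rx": -0.017, "ry": -0.001, "rz": 0, "jaw": 0.045},
  {"tx": -0.1, "ty": 2.2, "tz": -3.9, "rx": -0.017, "ry": -0.001, "rz": 0, "jaw": 0.045},
  {"tx": -0.1, "ty": 2, "tz": -4, "rx": -0.017, "ry": -0.001, "rz": 0, "jaw": 0.045},
  {"tx": 0, "ty": 1.8, "tz": -4, "rx": -0.017, "ry": -0.001, "rz": 0, "jaw": 0.045},
])

```text
t: 8.8
eef_pos: [0.5017, -0.0372, 0.0436]
eef_rot: [0.92, 0.017, 0.011, 0.391]
force: [0.5, 2.0, -0.7]
gripper_width: 0.004
```

```bash
python3 - <<'E'
from h import *
print(status.state()['joints'].round(3))
w=viewer.get_image("wrist");crop(w,170,80,350,290,2.8,"pics/w17.png")
d=viewer.get_image("scene");crop(d,170,110,330,270,3.5,"pics/s17.png")
E
```

```text
[ 0.1    0.634  1.746 -0.956  1.074  0.68 ]
```

View pics/w17.png

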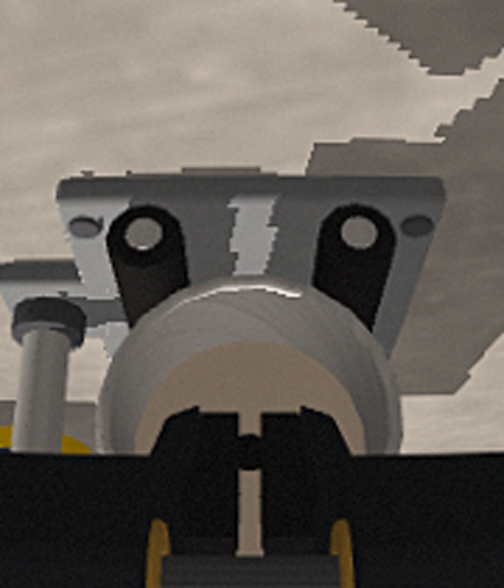

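View pics/s17.png

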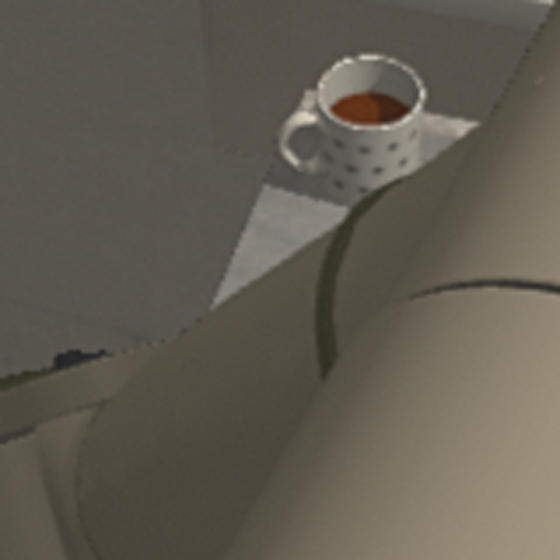

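step_arm([
  {"tx": 0, "ty": 1.8, "tz": -4, "rx": -0.018, "ry": -0.001, "rz": 0, "jaw": 0.045},
  {"tx": 0, "ty": 1.6, "tz": -4, "rx": -0.018, "ry": -0.001, "rz": 0, "jaw": 0.045},
  {"tx": 0, "ty": 1.5, "tz": -4, "rx": -0.018, "ry": -0.001, "rz": 0, "jaw": 0.045},
])

```text
t: 9.15
eef_pos: [0.5015, -0.0323, 0.0313]
eef_rot: [0.909, 0.017, 0.012, 0.416]
force: [-0.2, -0.2, -0.0]
gripper_width: 0.0037
```

```bash
python3 - <<'E'
from h import *
s=status.state();print(s['joints'].round(3))
w=viewer.get_image("wrist");crop(w,170,80,350,290,2.8,"pics/w18.png")
d=viewer.get_image("top"); crop(d,195,150,335,255,5,"pics/t18.png")
E
```

```text
[ 0.131  0.686  1.736 -1.006  1.104  0.755]
```

View pics/w18.png

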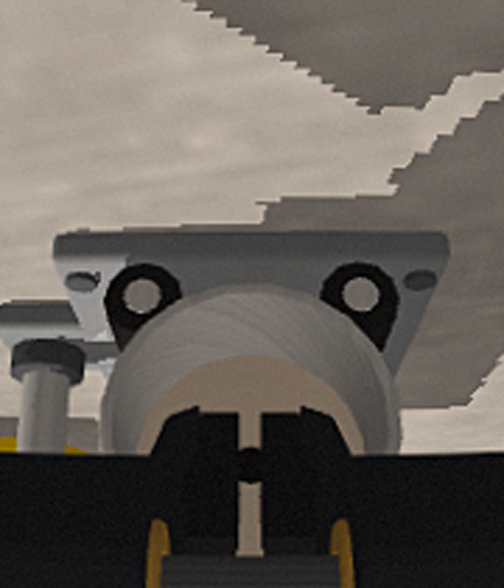

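View pics/t18.png

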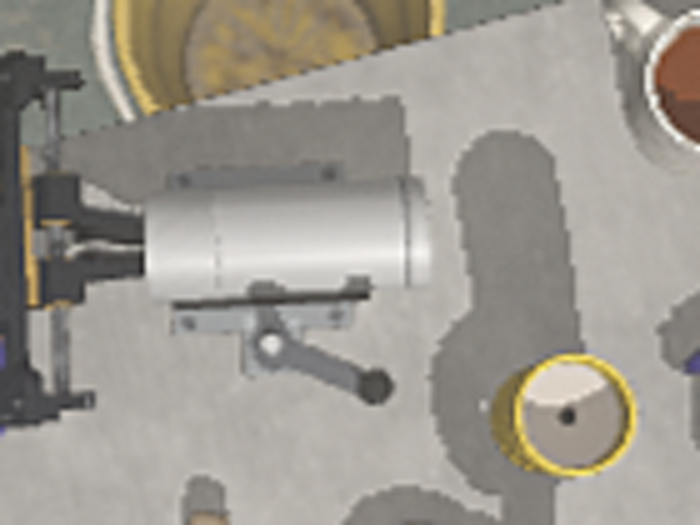

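```bash
python3 - <<'E'
from h import *
print(status.state()['force'])
d=viewer.get_image("top")
C=np.array([.5028,-.0662]);a=np.radians(2.1);ex=np.array([np.sin(a),-np.cos(a)]);ey=np.array([np.cos(a),np.sin(a)])
def rf(p): q=p[:2]-C; return (q@ex).round(4),(q@ey).round(4)
for n,(u,v),z in [("mouth edge ctr",(145,243),.07),("base edge ctr",(430,235),.06),("mouth up",(147,193),.048),("mouth lo",(147,293),.048),("base up",(430,182),.048),("base lo",(428,288),.048)]:
    print(n,rf(cast(d,(195+u/5-.4,150+v/5-.4),z)))
E
```

```text
[-0.23876971 -0.07802868 -0.31926993]
mouth edge ctr (np.float64(-0.0659), np.float64(0.0003))
base edge ctr (np.float64(0.0859), np.float64(-0.0014))
mouth up (np.float64(-0.0653), np.float64(0.0296))
mouth lo (np.float64(-0.0674), np.float64(-0.0246))
base up (np.float64(0.0882), np.float64(0.0286))
base lo (np.float64(0.084), np.float64(-0.0289))
```

The flask spans x from about -0.066 to 0.086, so it is nearly level with its middle near x=+0.010. I'll keep lowering slowly until the fingers carry nothing.

step_arm([
  {"tx": 0, "ty": 0.5, "tz": -2, "rx": -0.01, "ry": 0, "rz": 0, "jaw": 0.045},
  {"tx": 0, "ty": 0.5, "tz": -2, "rx": -0.01, "ry": 0, "rz": 0, "jaw": 0.045},
  {"tx": 0, "ty": 0, "tz": 0, "rx": 0, "ry": 0, "rz": 0, "jaw": 0.045},
])

```text
t: 9.55
eef_pos: [0.5013, -0.0312, 0.0271]
eef_rot: [0.905, 0.017, 0.012, 0.425]
force: [0.8, 0.4, -0.5]
gripper_width: 0.0041
```

```bash
python3 - <<'E'
from h import *
print(status.state()['force'])
w=viewer.get_image("wrist");crop(w,170,80,350,290,2.8,"pics/w19.png")
E
```

```text
[ 0.83374712  0.3513905  -0.46476959]
```

View pics/w19.png

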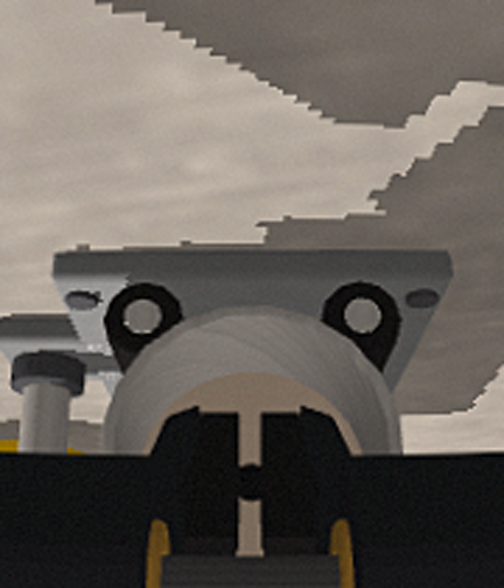

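The flask is home: the rim is level with the rail ends and the fingers unloaded while the tool moved on relative to the flask. Now withdrawing.

step_arm([
  {"tx": 0, "ty": 3, "tz": 1.5, "rx": 0, "ry": 0, "rz": 0, "jaw": 0.045},
  {"tx": 0, "ty": 4, "tz": 2, "rx": 0, "ry": 0, "rz": 0, "jaw": 0.045},
  {"tx": -0.2, "ty": 5, "tz": 3, "rx": 0, "ry": 0, "rz": 0, "jaw": 0.045},
  {"tx": -0.2, "ty": 6, "tz": 4, "rx": 0, "ry": 0, "rz": 0, "jaw": 0.045},
  {"tx": -0.2, "ty": 7, "tz": 4, "rx": 0, "ry": 0, "rz": 0, "jaw": 0.045},
])

```text
t: 10.02
eef_pos: [0.5009, -0.0056, 0.0426]
eef_rot: [0.905, 0.017, 0.012, 0.424]
force: [-0.4, 0.4, 0.9]
gripper_width: 0.004
```

```bash
python3 - <<'E'
from h import *
print(status.state()['force'])
w=viewer.get_image("wrist");crop(w,150,60,370,290,2.5,"pics/w20.png")
d=viewer.get_image("top"); crop(d,195,150,335,255,5,"pics/t20.png")
E
```

```text
[-0.40142104  0.39482897  0.91873732]
```

View pics/w20.png

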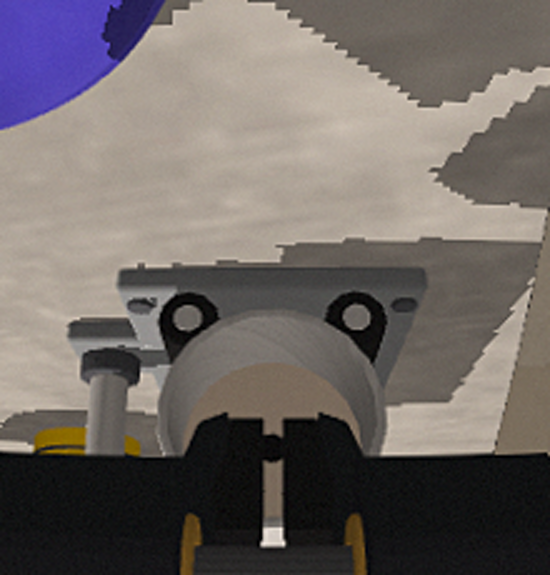

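View pics/t20.png

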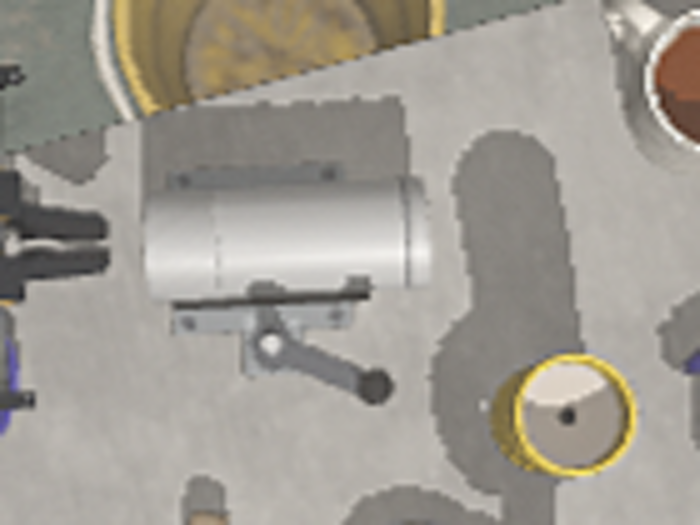

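The flask lies level and the fingers are clear of its mouth (tips at top crop (105,245), flask from 145 to 430). Next I'll raise the tool and turn it upright.

step_arm([
  {"tx": 0, "ty": 10, "tz": 15, "rx": 0.05, "ry": 0.002, "rz": 0, "jaw": 0},
  {"tx": 0, "ty": 10, "tz": 20, "rx": 0.1, "ry": 0.004, "rz": 0, "jaw": 0},
  {"tx": 0, "ty": 5, "tz": 20, "rx": 0.12, "ry": 0.004, "rz": 0, "jaw": 0},
  {"tx": -5, "ty": 0, "tz": 20, "rx": 0.12, "ry": 0.004, "rz": 0, "jaw": 0},
  {"tx": -15, "ty": -5, "tz": 15, "rx": 0.12, "ry": 0.004, "rz": 0, "jaw": 0},
  {"tx": -20, "ty": -10, "tz": 10, "rx": 0.12, "ry": 0.004, "rz": 0, "jaw": 0},
  {"tx": -20, "ty": -15, "tz": 5, "rx": 0.12, "ry": 0.004, "rz": 0, "jaw": 0},
  {"tx": -20, "ty": -20, "tz": 0, "rx": 0.12, "ry": 0.004, "rz": 0, "jaw": 0},
])

```text
t: 10.78
eef_pos: [0.4222, -0.0298, 0.149]
eef_rot: [1.0, 0.018, 0.008, 0.005]
force: [0.5, -1.6, -0.9]
gripper_width: 0.0008
```

```bash
python3 - <<'E'
from h import *
s=status.state();print(s['eef_pos'],R.from_quat(s['eef_rot']).as_matrix().round(3).tolist(),s['joints'].round(2))
d=viewer.get_image("top"); crop(d,195,150,335,255,5,"pics/t21.png")
E
```

```text
[ 0.42224505 -0.02984257  0.14902135] [[0.999, 0.036, 0.016], [0.036, -0.999, -0.01], [0.016, 0.011, -1.0]] [-0.35  0.13  1.87 -0.    1.11 -0.38]
```

View pics/t21.png

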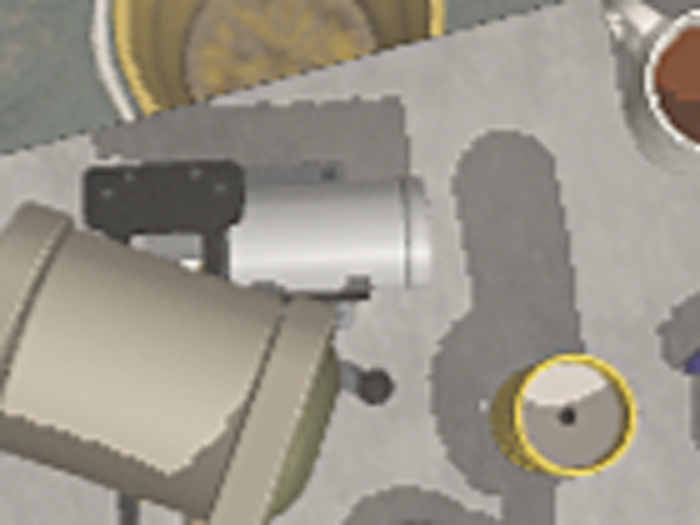

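step_arm([
  {"tx": -16, "ty": -26, "tz": 0, "rx": 0.01, "ry": 0.016, "rz": 0, "jaw": 0},
  {"tx": -16, "ty": -26, "tz": 0, "rx": 0, "ry": 0, "rz": 0, "jaw": 0},
  {"tx": -15, "ty": -27, "tz": 0, "rx": 0, "ry": 0, "rz": 0, "jaw": 0},
  {"tx": 0, "ty": 0, "tz": -20, "rx": 0, "ry": 0, "rz": 0, "jaw": 0},
  {"tx": 0, "ty": 0, "tz": -20, "rx": 0, "ry": 0, "rz": 0, "jaw": 0},
  {"tx": 0, "ty": 0, "tz": -12, "rx": 0, "ry": 0, "rz": 0, "jaw": 0},
  {"tx": 0, "ty": 0, "tz": 0, "rx": 0, "ry": 0, "rz": 0, "jaw": 0},
])

```text
t: 11.42
eef_pos: [0.3738, -0.1085, 0.0931]
eef_rot: [1.0, 0.017, -0.005, 0.001]
force: [0.2, 0.4, 0.6]
gripper_width: 0.0004
```

```bash
python3 - <<'E'
from h import *
s=status.state();print(s['eef_pos'],s['force'])
d=viewer.get_image("wrist"); cv2.imwrite("pics/w22.png",d["image"][:,:,::-1])
t=viewer.get_image("scene");crop(t,200,110,350,260,4,"pics/s22.png")
E
```

```text
[ 0.37377628 -0.10846814  0.09312748] [0.1768585  0.43978698 0.64377738]
```

View pics/w22.png

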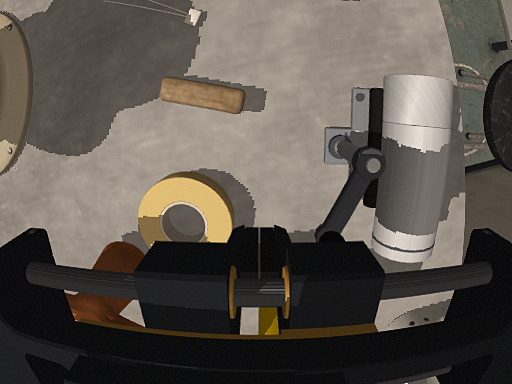

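View pics/s22.png

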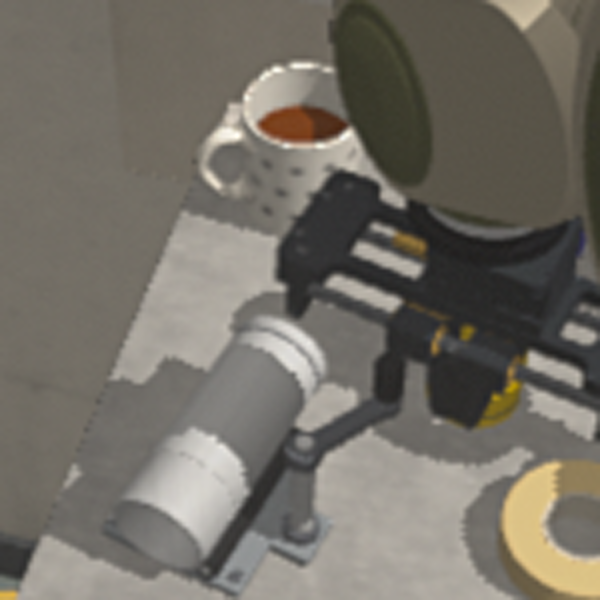

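The knob is at wrist (330,238), to the right of and level with the finger tips. I'll lower beside it and start pushing towards +X.

step_arm([
  {"tx": 0, "ty": -10, "tz": -8, "rx": 0, "ry": 0, "rz": 0, "jaw": 0},
  {"tx": 0, "ty": -2, "tz": -9, "rx": 0, "ry": 0, "rz": 0, "jaw": 0},
  {"tx": 8, "ty": 0, "tz": 0, "rx": 0, "ry": 0, "rz": 0, "jaw": 0},
  {"tx": 6, "ty": 0, "tz": 0, "rx": 0, "ry": 0, "rz": 0, "jaw": 0},
  {"tx": 6, "ty": 0, "tz": 0, "rx": 0, "ry": 0, "rz": 0, "jaw": 0},
])

```text
t: 11.93
eef_pos: [0.3962, -0.1214, 0.0784]
eef_rot: [1.0, 0.017, -0.003, 0.002]
force: [0.1, 0.3, -0.0]
gripper_width: 0.0005
```

```bash
python3 - <<'E'
from h import *
s=status.state();print(s['eef_pos'],s['force'])
d=viewer.get_image("wrist"); crop(d,180,100,400,290,3,"pics/w23.png")
t=viewer.get_image("scene");crop(t,230,150,350,250,5,"pics/s23.png")
E
```

```text
[ 0.39624839 -0.12137529  0.07842751] [ 0.0563071   0.26242479 -0.01967038]
```

View pics/w23.png

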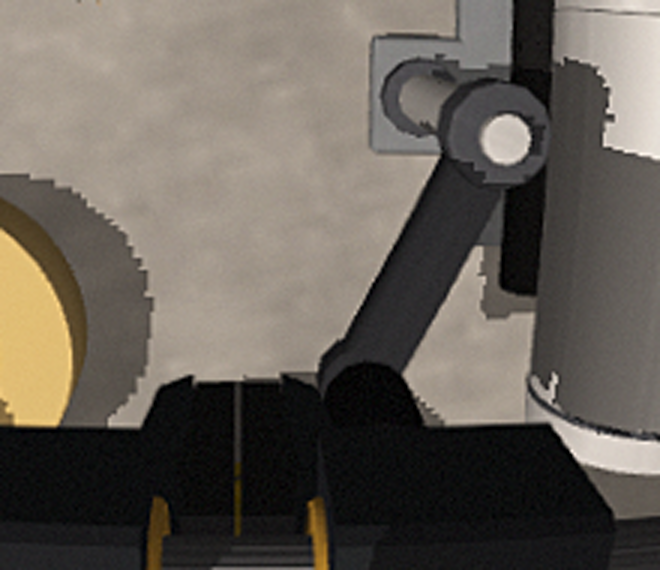

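View pics/s23.png

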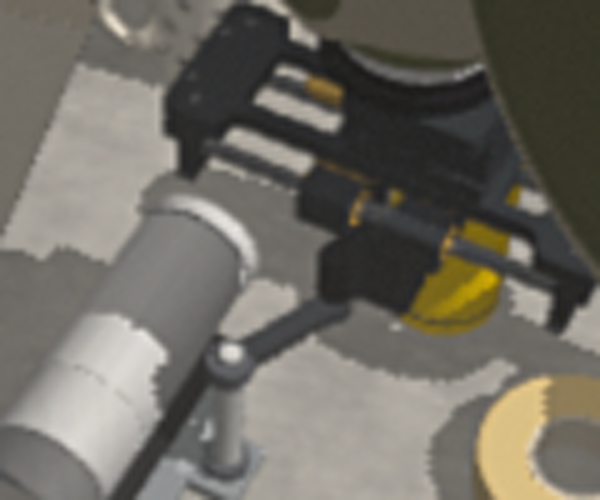

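step_arm([
  {"tx": 6, "ty": -1, "tz": -1, "rx": 0, "ry": 0, "rz": 0, "jaw": 0},
  {"tx": 6, "ty": -2, "tz": -1, "rx": 0, "ry": 0, "rz": 0, "jaw": 0},
  {"tx": 6, "ty": -1, "tz": 0, "rx": 0, "ry": 0, "rz": 0, "jaw": 0},
  {"tx": 6, "ty": 0, "tz": 0, "rx": 0, "ry": 0, "rz": 0, "jaw": 0},
  {"tx": 6, "ty": 0, "tz": 0, "rx": 0, "ry": 0, "rz": 0, "jaw": 0},
])

```text
t: 12.45
eef_pos: [0.4257, -0.1251, 0.0759]
eef_rot: [1.0, 0.017, -0.003, 0.002]
force: [-1.6, -0.8, -0.1]
gripper_width: 0.0005
```

```bash
python3 - <<'E'
from h import *
d=viewer.get_image("wrist"); crop(d,180,100,400,290,3,"pics/w24.png")
E
```

```text
(no output)
```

View pics/w24.png

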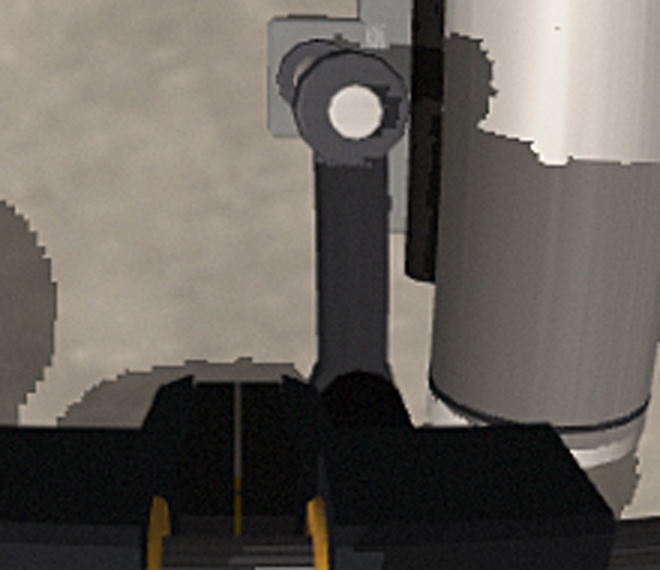

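The keeper is being pushed and points almost along +x of the rest. Continuing.

step_arm([
  {"tx": 6, "ty": 0, "tz": 0, "rx": 0, "ry": 0, "rz": 0, "jaw": 0},
  {"tx": 6, "ty": 1, "tz": 0, "rx": 0, "ry": 0, "rz": 0, "jaw": 0},
  {"tx": 6, "ty": 2, "tz": 0, "rx": 0, "ry": 0, "rz": 0, "jaw": 0},
  {"tx": 5, "ty": 2, "tz": 0, "rx": 0, "ry": 0, "rz": 0, "jaw": 0},
  {"tx": 5, "ty": 3, "tz": 0, "rx": 0, "ry": 0, "rz": 0, "jaw": 0},
  {"tx": 4, "ty": 3, "tz": 0, "rx": 0, "ry": 0, "rz": 0, "jaw": 0},
])

```text
t: 13.0
eef_pos: [0.4576, -0.1137, 0.0759]
eef_rot: [1.0, 0.017, -0.003, 0.002]
force: [-0.8, -1.5, 0.1]
gripper_width: 0.0003
```

```bash
python3 - <<'E'
from h import *
d=viewer.get_image("wrist"); crop(d,180,100,400,290,3,"pics/w25.png")
E
```

```text
(no output)
```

View pics/w25.png

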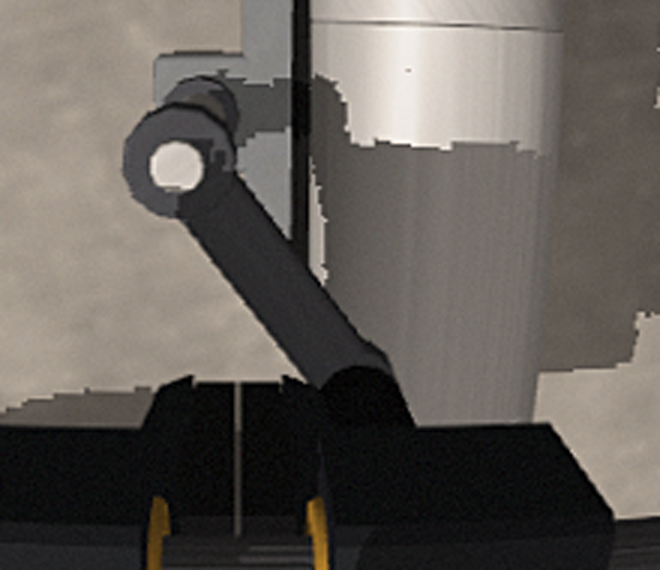

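The keeper is at about 45°. I'll go round to the -y side of the knob for the last part.

step_arm([
  {"tx": -5, "ty": -6, "tz": 0, "rx": 0, "ry": 0, "rz": 0, "jaw": 0},
  {"tx": 0, "ty": -10, "tz": 0, "rx": 0, "ry": 0, "rz": 0, "jaw": 0},
  {"tx": 0, "ty": -8, "tz": 0, "rx": 0, "ry": 0, "rz": 0, "jaw": 0},
  {"tx": 12, "ty": 0, "tz": 0, "rx": 0, "ry": 0, "rz": 0, "jaw": 0},
  {"tx": 12, "ty": 0, "tz": 0, "rx": 0, "ry": 0, "rz": 0, "jaw": 0},
  {"tx": 10, "ty": 0, "tz": 0, "rx": 0, "ry": 0, "rz": 0, "jaw": 0},
  {"tx": 0, "ty": 0, "tz": 0, "rx": 0, "ry": 0, "rz": 0, "jaw": 0},
])

```text
t: 13.63
eef_pos: [0.4871, -0.1392, 0.076]
eef_rot: [1.0, 0.017, -0.003, 0.002]
force: [-0.3, 0.8, 0.4]
gripper_width: 0.0005
```

```bash
python3 - <<'E'
from h import *
d=viewer.get_image("wrist"); crop(d,180,100,400,290,3,"pics/w26.png")
t=viewer.get_image("scene");crop(t,200,110,350,260,4,"pics/s26.png")
E
```

```text
(no output)
```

View pics/w26.png

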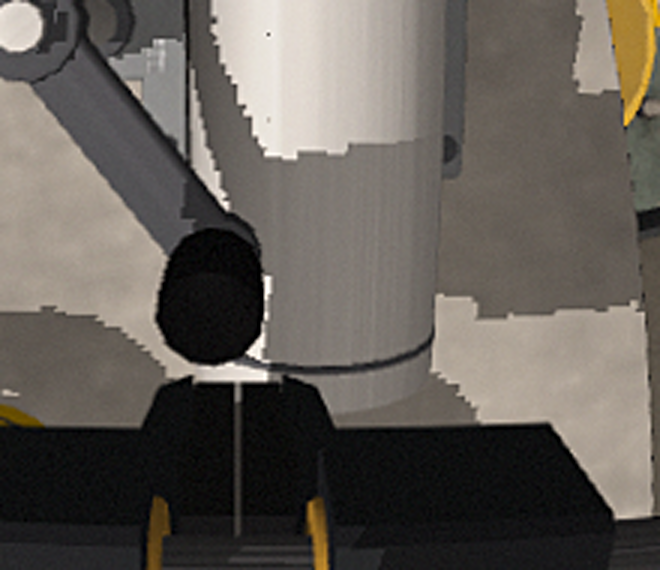

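View pics/s26.png

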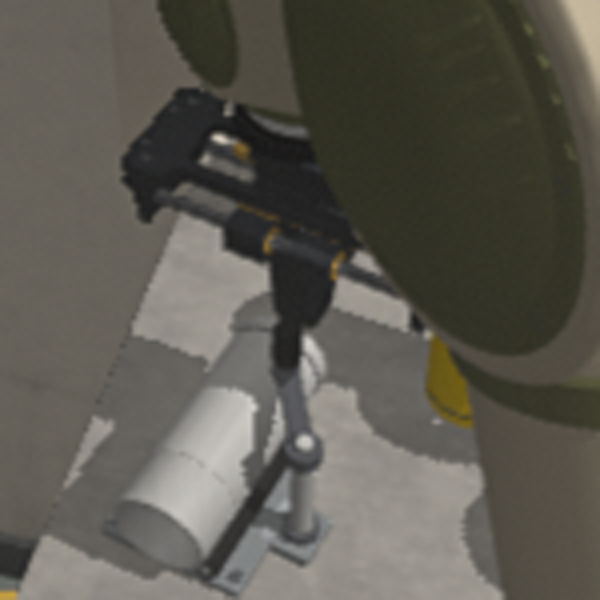

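The knob sits in front of the finger face (wrist crop (212,300)). Pushing +Y.

step_arm([
  {"tx": 1, "ty": 6, "tz": 0, "rx": 0, "ry": 0, "rz": 0, "jaw": 0},
  {"tx": 2, "ty": 6, "tz": 0, "rx": 0, "ry": 0, "rz": 0, "jaw": 0},
  {"tx": 3, "ty": 6, "tz": 0, "rx": 0, "ry": 0, "rz": 0, "jaw": 0},
  {"tx": 3, "ty": 6, "tz": 0, "rx": 0, "ry": 0, "rz": 0, "jaw": 0},
  {"tx": 3, "ty": 6, "tz": 0, "rx": 0, "ry": 0, "rz": 0, "jaw": 0},
  {"tx": 2, "ty": 6, "tz": 0, "rx": 0, "ry": 0, "rz": 0, "jaw": 0},
  {"tx": 2, "ty": 6, "tz": 0, "rx": 0, "ry": 0, "rz": 0, "jaw": 0},
])

```text
t: 14.32
eef_pos: [0.5021, -0.0954, 0.076]
eef_rot: [1.0, 0.017, -0.003, 0.002]
force: [1.1, -0.3, 0.2]
gripper_width: 0.0003
```

```bash
python3 - <<'E'
from h import *
d=viewer.get_image("wrist"); crop(d,180,100,400,290,3,"pics/w27.png")
E
```

```text
(no output)
```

View pics/w27.png

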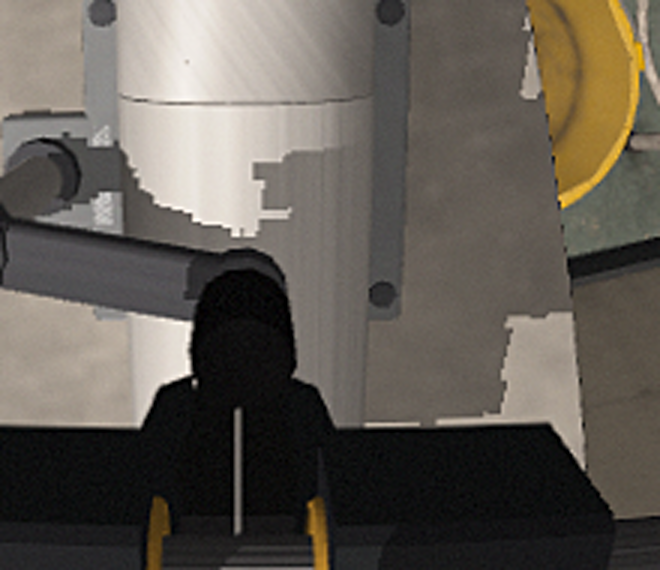

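step_arm([
  {"tx": 0, "ty": 4, "tz": 0, "rx": 0, "ry": 0, "rz": 0, "jaw": 0},
  {"tx": 0, "ty": 4, "tz": 0, "rx": 0, "ry": 0, "rz": 0, "jaw": 0},
  {"tx": 0, "ty": 2, "tz": 0, "rx": 0, "ry": 0, "rz": 0, "jaw": 0},
])

```text
t: 14.62
eef_pos: [0.5018, -0.0855, 0.0758]
eef_rot: [1.0, 0.017, -0.004, 0.002]
force: [0.1, -1.7, 0.5]
gripper_width: 0.0004
```

step_arm([
  {"tx": 0, "ty": 2, "tz": 0, "rx": 0, "ry": 0, "rz": 0, "jaw": 0},
  {"tx": 0, "ty": 1, "tz": 0, "rx": 0, "ry": 0, "rz": 0, "jaw": 0},
])

```text
t: 14.78
eef_pos: [0.502, -0.0844, 0.0759]
eef_rot: [1.0, 0.017, -0.003, 0.004]
force: [-1.4, -13.7, -2.3]
gripper_width: 0.0003
```

```bash
python3 - <<'E'
from h import *
d=viewer.get_image("wrist"); crop(d,180,100,400,290,3,"pics/w28.png")
E
```

```text
(no output)
```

View pics/w28.png

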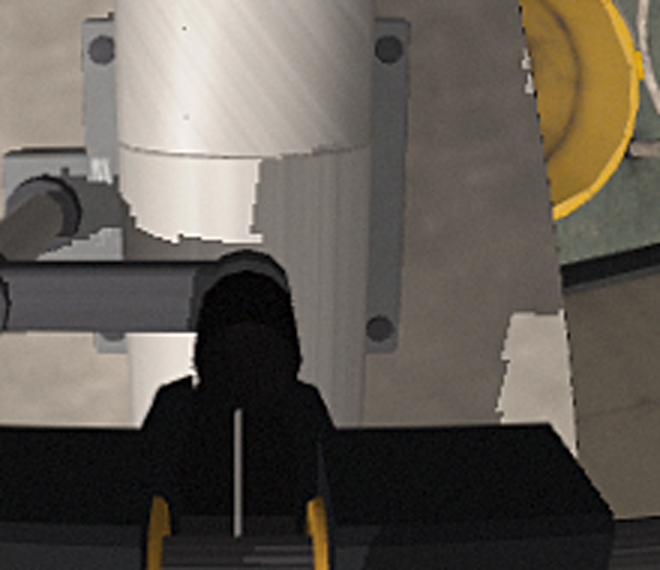

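The keeper is at its stop (force 13.7 N, arm square across). I'll back off, lift and check.

step_arm([
  {"tx": 0, "ty": -8, "tz": 0, "rx": 0, "ry": 0, "rz": 0, "jaw": 0},
  {"tx": 0, "ty": -12, "tz": 5, "rx": 0, "ry": 0, "rz": 0, "jaw": 0},
  {"tx": 0, "ty": 0, "tz": 25, "rx": 0, "ry": 0, "rz": 0, "jaw": 0},
  {"tx": 0, "ty": 0, "tz": 35, "rx": 0, "ry": 0, "rz": 0, "jaw": 0},
  {"tx": -35, "ty": -10, "tz": 20, "rx": 0, "ry": 0, "rz": 0, "jaw": 0},
  {"tx": -35, "ty": -10, "tz": 20, "rx": 0, "ry": 0, "rz": 0, "jaw": 0},
  {"tx": -35, "ty": -10, "tz": 0, "rx": 0, "ry": 0, "rz": 0, "jaw": 0},
  {"tx": -30, "ty": -10, "tz": 0, "rx": 0, "ry": 0, "rz": 0, "jaw": 0},
])

```text
t: 15.5
eef_pos: [0.3655, -0.1436, 0.182]
eef_rot: [1.0, 0.017, -0.003, 0.003]
force: [0.0, -0.8, 0.9]
gripper_width: 0.0007
```

```bash
python3 - <<'E'
from h import *
s=status.state();print(s['t'],s['force'],np.abs(s['qd']).max())
d=viewer.get_image("top"); crop(d,155,150,375,270,3.6,"pics/t29.png")
t=viewer.get_image("scene");crop(t,180,110,350,270,3.5,"pics/s29.png")
w=viewer.get_image("wrist"); cv2.imwrite("pics/w29.png",w["image"][:,:,::-1])
E
```

```text
15.5 [ 0.01142862 -0.78881738  0.94428533] 0.804648632112061
```

View pics/t29.png

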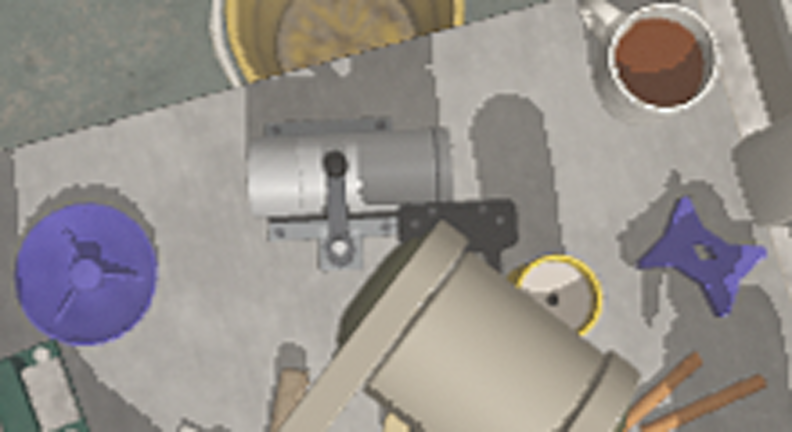

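View pics/s29.png

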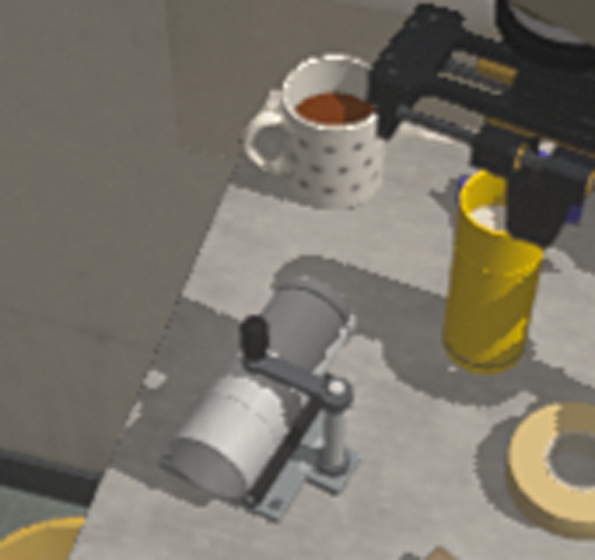

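View pics/w29.png

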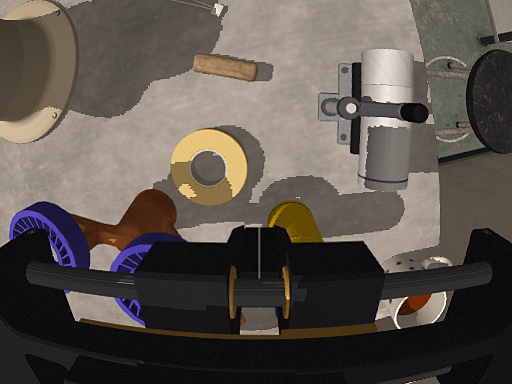

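The top view shows the keeper straight across the lying flask: knob at (335,162), post at (339,248). The dish, block and mug are where they were. I'll hold still, run one numeric check and hand in.

step_arm([
  {"tx": 0, "ty": 0, "tz": 5, "rx": 0, "ry": 0, "rz": 0, "jaw": 0},
  {"tx": 0, "ty": 0, "tz": 0, "rx": 0, "ry": 0, "rz": 0, "jaw": 0},
  {"tx": 0, "ty": 0, "tz": 0, "rx": 0, "ry": 0, "rz": 0, "jaw": 0},
])

```text
t: 15.9
eef_pos: [0.3679, -0.143, 0.1861]
eef_rot: [1.0, 0.017, -0.003, 0.002]
force: [0.5, 0.6, 0.1]
gripper_width: 0.0004
```

```bash
python3 - <<'E'
from h import *
s=status.state();print(s['t'],s['force'],np.abs(s['qd']).max())
d=viewer.get_image("top")
C=np.array([.5028,-.0662]);a=np.radians(2.1);ex=np.array([np.sin(a),-np.cos(a)]);ey=np.array([np.cos(a),np.sin(a)])
def rf(p): q=p[:2]-C; return np.array([q@ex,q@ey])
px=lambda u,v:(155+u/3.6-.4,150+v/3.6-.4)
k=rf(cast(d,px(335,162),.126));p=rf(cast(d,px(339,248),.10));print("knob",k,"post",p,"angle",np.arctan2(*(k-p)[::-1]))
for n,uv in [("mouth up",(251,134)),("mouth lo",(251,213)),("base up",(447,128)),("base lo",(447,204))]: print(n,rf(cast(d,px(*uv),.048)).round(4))
print(ctrl.sign_off())
E
```

```text
15.9 [0.51067688 0.63736212 0.1420326 ] 0.012441459947011228
knob [-0.00096839  0.00101085] post [-0.00119595 -0.05799467] angle 1.5669397217684236
mouth up [-0.0643  0.0333]
mouth lo [-0.0666 -0.0262]
base up [0.0833 0.0311]
base lo [ 0.0803 -0.0262]
the job is handed in; nothing more can be done
None
```

I tipped the flask over the rail ends with the closed fingers inside its cup. I held it back inside the rim past the balance point and let it down into the V rest. Then I pushed the keeper to its stop by the knob and handed the job in at about 16 s; no verdict was reported.

**Last checks from the top camera, in the rest's frame:**
- **Flask:** it lies along the rails with its mouth at about x −65 mm and its middle at about x +8 mm, y about +3 mm. The y value was read by eye from pixel edges, so it is good to a few mm against the 5 mm limit.
- **Height:** I did not measure the flask's height. "Home" rests on its rim being level with the rail ends in the wrist view and on the fingers carrying no load.
- **Keeper:** it stands at about 1.57 rad.
- **Dish, block, mug and yellow look-alike:** all looked unmoved in the last pictures. I did not measure their positions.
- **Arm:** it was still and clear of everything when I handed in. The highest force I saw at the tool was about 14 N, with the keeper against its stop.

**One thing disagreed with the description:** the finger ends appear about 36 mm short of the reported TCP. Because of that, my first pull passed over the rim without touching the flask. I spotted this in the pictures, corrected for it and repeated the pull.

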